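# Clear up the watercolour table

### The job

Clear up after the watercolour class: scrub out every rinse cup on the table with the bottle brush, going from light to dark (yellow, then red, then blue, so far as they are there), in each cup running the brush right down to the bottom, up past half the cup's depth and right down to the bottom again, and at the end have the brush standing head down in its white holder and every cup standing upright, wholly on the grey drying mat. Also press the white lid of every paint pot down fully home, leaving the pots standing upright on the table. Leave the paint box, the jar of paintbrushes and the roll of tape where they are.

Things in the scene. Friction and masses are not known exactly. Their poses are not given: they have to be found in the camera images.
- brush: bottle brush, 70 g, standing head down in the holder at the start. Origin: centre of the flat bristle end; z runs from there up the handle. Bristle head (rigid) 30 mm diameter, z=0 to 55 mm; steel stem 6 mm diameter, 55 to 110 mm; round black handle with a green ring, 20 mm diameter, 110 to 185 mm. It can stand by itself on the bristle end
- holder: white ceramic brush holder, a fixed round pot: origin at the centre of its underside, z up. Outer diameter 72 mm at the foot and 60 mm at the rim, inside diameter 60 mm at the bottom and 48 mm at the rim, height 75 mm, inner floor 8 mm above the origin
- mat: grey ribbed rubber drying mat, fixed: origin at the centre of its underside, 140 mm along its x, 300 mm along its y, 6 mm thick
- cup_yellow: yellow plastic rinse cup, round, straight-walled, open on top, no handle: outer diameter 64 mm, inside diameter 56 mm, height 90 mm, inner floor 6 mm above the origin, which is the centre of its underside; z up. About 160 g, loose on the table. May be absent
- cup_red: red plastic rinse cup, round, straight-walled, open on top, no handle: outer diameter 64 mm, inside diameter 56 mm, height 90 mm, inner floor 6 mm above the origin, which is the centre of its underside; z up. About 160 g, loose on the table. May be absent
- cup_blue: blue plastic rinse cup, round, straight-walled, open on top, no handle: outer diameter 64 mm, inside diameter 56 mm, height 90 mm, inner floor 6 mm above the origin, which is the centre of its underside; z up. About 160 g, loose on the table. May be absent
- pot_orange: orange paint pot, round, 52 mm diameter, with a white push-on lid of the same diameter: origin at the centre of its underside, z up; its shoulder, on which the seated lid rests, is 40 mm up. 165 g with its lid, loose on the table. May be absent
- lidtop_orange (a point): centre of the top of the orange pot's lid: 68 mm above the pot's underside when fully loose, 58 mm when fully home
- lid_orange (a joint): how far the orange pot's lid is pushed down, in m: 0 is fully loose (a 10 mm gap shows the pot's coloured neck), 0.010 fully home against the shoulder. It resists with about 5 N of friction, stays where it is left and cannot be pulled off
- pot_green: green paint pot, round, 52 mm diameter, with a white push-on lid of the same diameter: origin at the centre of its underside, z up; its shoulder, on which the seated lid rests, is 40 mm up. 165 g with its lid, loose on the table. May be absent
- lidtop_green (a point): centre of the top of the green pot's lid: 68 mm above the pot's underside when fully loose, 58 mm when fully home
- lid_green (a joint): how far the green pot's lid is pushed down, in m: 0 is fully loose (a 10 mm gap shows the pot's coloured neck), 0.010 fully home against the shoulder. It resists with about 5 N of friction, stays where it is left and cannot be pulled off
- pot_violet: violet paint pot, round, 52 mm diameter, with a white push-on lid of the same diameter: origin at the centre of its underside, z up; its shoulder, on which the seated lid rests, is 40 mm up. 165 g with its lid, loose on the table. May be absent
- lidtop_violet (a point): centre of the top of the violet pot's lid: 68 mm above the pot's underside when fully loose, 58 mm when fully home
- lid_violet (a joint): how far the violet pot's lid is pushed down, in m: 0 is fully loose (a 10 mm gap shows the pot's coloured neck), 0.010 fully home against the shoulder. It resists with about 5 N of friction, stays where it is left and cannot be pulled off
- pot_black: black paint pot, round, 52 mm diameter, with a white push-on lid of the same diameter: origin at the centre of its underside, z up; its shoulder, on which the seated lid rests, is 40 mm up. 165 g with its lid, loose on the table. May be absent
- lidtop_black (a point): centre of the top of the black pot's lid: 68 mm above the pot's underside when fully loose, 58 mm when fully home
- lid_black (a joint): how far the black pot's lid is pushed down, in m: 0 is fully loose (a 10 mm gap shows the pot's coloured neck), 0.010 fully home against the shoulder. It resists with about 5 N of friction, stays where it is left and cannot be pulled off
- paintbox: bystander: open white watercolour box with ten round colour pans, 110 x 240 x 16 mm, with a clear lid raised along its far side; origin at the centre of its underside. Not to be moved
- brushjar: bystander: blue ceramic jar, 76 mm diameter and 100 mm tall, with paintbrushes standing up to 265 mm; origin at the centre of its underside. Not to be moved
- tape: bystander: roll of masking tape lying flat, 90 mm diameter, 24 mm high; origin at the centre of its underside. Not to be moved
There are look-alikes about, which are no part of the job. Leave any pink or turquoise look-alike of the pot_green alone. Of the things that look like the cup_red, take the one that is farthest to the robot's right at the start.

How it is judged (in metres and radians):
On the way, in this order (a step that is already met when the one before it is completed fails the run):
1. the bristle end is down at the bottom of the yellow cup (within 12 mm of its inner floor) (z of brush in the frame of cup_yellow between -0.002 and 0.018 m and horizontal distance between brush and cup_yellow below 0.025 m), for 0.05 s.
2. the bristle end is drawn up inside the yellow cup to at least 39 mm above its inner floor (z of brush in the frame of cup_yellow between 0.045 and 0.095 m and horizontal distance between brush and cup_yellow below 0.032 m), for 0.05 s.
3. the bristle end is down at the bottom of the yellow cup again (within 12 mm of its inner floor) (all of step 1), for 0.05 s.
4. the bristle end is down at the bottom of the red cup (within 12 mm of its inner floor) (z of brush in the frame of cup_red between -0.002 and 0.018 m and horizontal distance between brush and cup_red below 0.025 m), for 0.05 s.
5. the bristle end is drawn up inside the red cup to at least 39 mm above its inner floor (z of brush in the frame of cup_red between 0.045 and 0.095 m and horizontal distance between brush and cup_red below 0.032 m), for 0.05 s.
6. the bristle end is down at the bottom of the red cup again (within 12 mm of its inner floor) (all of step 4), for 0.05 s.
7. the bristle end is down at the bottom of the blue cup (within 12 mm of its inner floor) (z of brush in the frame of cup_blue between -0.002 and 0.018 m and horizontal distance between brush and cup_blue below 0.025 m), for 0.05 s.
8. the bristle end is drawn up inside the blue cup to at least 39 mm above its inner floor (z of brush in the frame of cup_blue between 0.045 and 0.095 m and horizontal distance between brush and cup_blue below 0.032 m), for 0.05 s.
9. the bristle end is down at the bottom of the blue cup again (within 12 mm of its inner floor) (all of step 7), for 0.05 s.
At the end, for the whole second after the job is handed in: brush head down in its holder (bristle end within 12 mm of the floor, leaning under 0.3 rad); each cup upright (0.1 rad) on the mat, centre within 45 mm (x) and 125 mm (y) of the mat's centre; each pot upright (0.1 rad) on the table, lid down over 8.2 of 10 mm; cups and brush at rest (z of brush in the frame of holder between 0 and 0.02 m and horizontal distance between brush and holder below 0.025 m and angle between brush's own z axis and vertical below 0.3 rad and linear speed of each of brush, cup_yellow, cup_red, cup_blue below 0.03 m/s and x of cup_yellow in the frame of mat between -0.045 and 0.045 m and y of cup_yellow in the frame of mat between -0.125 and 0.125 m and height (world z) of cup_yellow between 0.002 and 0.012 m and angle between each of cup_yellow, cup_red, cup_blue, pot_orange, pot_green, pot_violet, pot_black's own z axis and vertical below 0.1 rad and x of cup_red in the frame of mat between -0.045 and 0.045 m and y of cup_red in the frame of mat between -0.125 and 0.125 m and height (world z) of cup_red between 0.002 and 0.012 m and x of cup_blue in the frame of mat between -0.045 and 0.045 m and y of cup_blue in the frame of mat between -0.125 and 0.125 m and height (world z) of cup_blue between 0.002 and 0.012 m and value of joint each of lid_orange, lid_green, lid_violet, lid_black above 0.0082 m and height (world z) of each of pot_orange, pot_green, pot_violet, pot_black below 0.01 m); the robot touches nothing.
It fails at once if the paint box is moved more than 25 mm (distance of paintbox from where it was at the start of the episode above 0.025 m).
It fails at once if the jar of paintbrushes is moved more than 25 mm (distance of brushjar from where it was at the start of the episode above 0.025 m).
It fails at once if the roll of tape is moved more than 25 mm (distance of tape from where it was at the start of the episode above 0.025 m).
Of cup_yellow, cup_red, cup_blue only 2 to 3 are there at a start; the rules pass over those that are not, and their reading is None.
Of pot_orange, pot_green, pot_violet, pot_black only 2 to 4 are there at a start; the rules pass over those that are not, and their reading is None.
At some moment in a run one of cup_yellow, cup_red, cup_blue, pot_orange, pot_green, pot_violet, pot_black may be knocked a few centimetres aside while the robot is not near it.
It also fails if it takes over 210 s, if anything falls off the work surface, if the arm or the gripper's body presses on something with over 40 N, if the wrist force passes 120 N, or if a joint passes its speed limit or range.

### The arm

A 6-joint arm with a two-finger parallel gripper is mounted at the origin on the work surface. World frame = base frame: x ahead of the robot, y to its left, z up, the work surface at z = 0. Lengths are in m, angles in degrees, forces in N, time in s.
With the tool pointing down it reaches from about 0.3 to 0.75 m from the base axis. Payload 8.5 kg.
Tool frame: the origin (TCP) lies at the very end of the fingers, on their centre line; the grasp point (between the pads) lies 19 mm behind it; z points along the fingers, y is the direction in which the jaws open and shut (so a half turn about z gives the same grasp; the last joint's range is limited). The gripper opens to 85 mm and grips with 20 to 120 N. Pads are 22 mm wide; open, the fingers measure 114 mm over their backs; the gripper's body (76 mm by 85 mm) begins 54 mm behind the grasp point. The pads swing forward as they close: fully open they stand 13 mm farther back than shut.
Start: joints at [51.377, 21.807, 74.336, -0, 83.858, -12.336], TCP at [0.244, 0.493, 0.231] pointing down, gripper open.
Joint ranges: [-178.18, 178.18], [-50.72, 133.34], [12.68, 142.11], [-81.47, 261.47], [9.98, 163.14], [-165.26, 165.26]. Speed limits (degrees/s): [136.94, 136.94, 180, 180, 180, 180].

### API

Orientations are given as a 3x3 rotation matrix whose columns are the frame's x, y, z axes.
In Python, from rig import env, vision, close_job, spotter gives the robot as it stands. The module is installed in compiled form; this text tells all that it offers.
- The arm moves only by the tool jog_arm, never from a script. Its argument "plan" is a list that holds one entry, the list of rows, each a list of 6 numbers: the shift along the tool's x, y, z in units of 40 mm (1.0 is 40 mm), then the turn, a rotation vector about the tool's x, y, z in units of 0.15 rad (1.0 is 0.15 rad). A call has 1 to 10 rows; each row shifts and turns the commanded pose from where the row before left it, along the tool's axes as they then stand; what a row does not reach is not made up. A row lasts 1/10 s, in which the tool goes at most 50 mm and 8.59 degrees, less where a joint would pass 70% of its speed; a pose out of reach is approached as far as the arm can. A call with a number of a shift or a turn outside -1 to 1 is refused whole. A call with a gripper value outside its range is refused whole. "grip" is the opening, from -1 (shut) to 1 (fully open), set as the call begins (left out, the last holds). The fingers move at their own pace and stop on an object; "squeeze" is the grip in N (left out, the last holds). Time passes only in rows, so rows that do not move let the fingers close. It gives the time, the measured TCP pose, the force and the opening at its end, in the units of the state.
- env.observe(): the state, without advancing time (a new reading comes with each control period).
- vision.get_image(name): name is "scene" or "top" or "wrist"; returns (picture, depth): 420x560x3 uint8, red, green, blue; 420x560 float32, m along the optical axis (not along the pixel's ray), 0 where there is no reading.
- vision.camera_info(name): a dict with "fx", "fy", "cx", "cy" (pixels), "rvec" (rotation vector, rad) and "tvec" (3), from world to camera coordinates, as OpenCV has them. Camera axes: x right, y down, z forward; pixel columns grow to the right and rows downward; lengths in m; the calibration is good to about 2 mm. A picture is of the moment at which its call begins: read the wrist's pose just before it. camera_info takes no time and is no camera call; for the wrist camera it gives the pose at the moment of the call.
- close_job(): hands the job in, once; it reports no verdict.
Trained networks look in the newest picture that a camera, given by its name, has taken for a name from the list of things; names that differ only in an ending like _2 or _b are one class to them, and where a whole thing is asked for, a point or a joint stands for the part that bears it (a point fixed in the world has none). Each returns a list of dicts, best first, with "score" (0 to 1); they miss things now and then, are a little off and sometimes report something else, mostly with a low value. They report only what shows in the picture. A call takes as long as a camera call. They do not tell look-alikes from the thing itself.
- spotter.trace(camera, query): "pixels" (420x560 bool, what is visible of it) and "rect" ([left, top, right, bottom] in pixels, round what is visible of it).
The state is a dict: "time_s": time; "q": joint angles; "qvel": joint speeds; "joint_efforts": joint torques, N m; "position": TCP position; "tool_rot": TCP orientation; "ft_force": force on the tool from outside, world axes, zero at the start; "wrist_torque": the same for the moment, N m; "grip_width": finger opening in m.
Only numpy, scipy, OpenCV 4.12 (cv2) and the standard library are available. Lean on these libraries where they do the work, as an engineer would, in place of code of your own. Each camera call takes 0.05 s, during which the arm holds its last target.

## Working session

There is one attempt and no reset: what is moved stays moved. The work goes in short steps, Python scripts to look and compute and a tool call to move; the robot and the scene stay as the last step left them, time stands still between calls to the robot, and variables do not carry over. Pictures are saved under pics/ and viewed, and the job is handed in when it is done.

Besides the shell and the picture viewer there is one more tool, called as a command line: name --argument value ..., lists and objects as JSON in quotes. jog_arm: Moves the arm, as the interface text tells. Its arguments: {"type":"object","properties":{"plan":{"type":"array"},"grip":{"type":"number"},"squeeze":{"type":"number"}},"required":["plan"]}

```bash
ls; mkdir -p pics; python3 - <<'E'
from rig import env, vision, spotter
import cv2
s=env.observe(); print({k:(s[k] if not hasattr(s[k],'tolist') else s[k].tolist()) for k in s})
for n in ["scene","top"]:
    im,d=vision.get_image(n); cv2.imwrite(f"pics/{n}0.png",im[:,:,::-1]); print(n,vision.camera_info(n))
E
```

```text
pics
{'time_s': 0.0, 'q': [51.377980897246715, 21.84147565367646, 74.3876413182366, -6.923708733747363e-05, 83.85654372734867, -12.335916415606595], 'qvel': [0.10132800773889493, -0.00878031266784815, -0.022956847207824434, -0.004959434316565898, -0.060868982171400826, -0.09714023840295012], 'joint_efforts': [0.0014808374908170663, -44.8461127281189, -23.127638697624207, -6.620117574129836e-05, 0.004732739907922223, 3.875152742693899e-05], 'position': [0.24337845012726556, 0.4928812487166866, 0.23069022570426617], 'tool_rot': [[-0.8965937819730052, 0.44285293387395347, -0.000932248129537377], [0.4428538007667493, 0.8965930766100778, -0.0011688119263868859], [0.00031823542787862423, -0.0014607991329176188, -0.9999988823954282]], 'ft_force': [0.28521691089794626, 0.2433728422477317, 0.3085852921822924], 'wrist_torque': [0.033677769709932664, 0.0538126958516039, 0.00479329507137782], 'grip_width': 0.08535487762618356}
scene {'fx': 403.9326555563799, 'fy': 403.9326555563799, 'cx': 278.68610975794695, 'cy': 208.50759783840962, 'rvec': array([ 0.9903185 ,  2.5084768 , -0.98334699]), 'tvec': array([ 0.31078739, -0.25999299,  1.50626027])}
top {'fx': 471.50391162534646, 'fy': 471.50391162534646, 'cx': 276.40354867038036, 'cy': 216.89674333732123, 'rvec': array([ 2.14045392, -2.0458009 ,  0.23622389]), 'tvec': array([0.08892267, 0.53955013, 1.19996021])}
```

View pics/scene0.png

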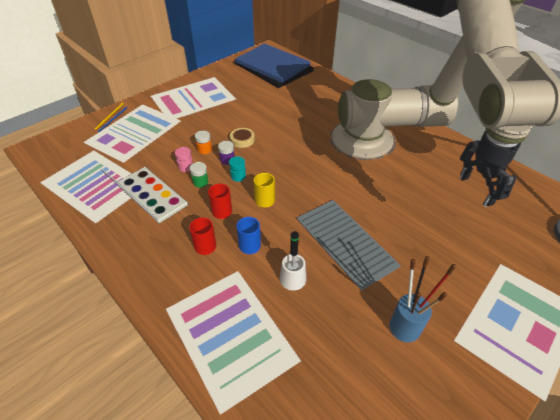

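View pics/top0.png

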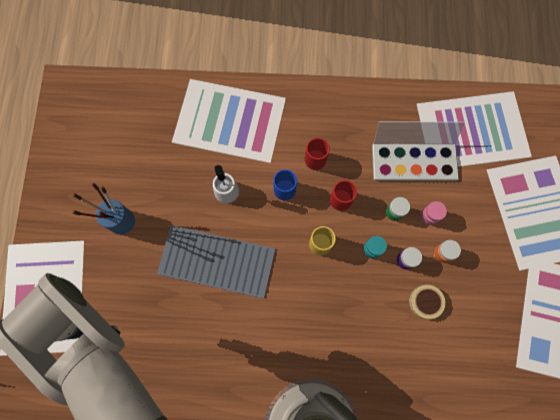

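```bash
cat > h.py <<'E'
import numpy as np, cv2
from rig import env, vision, spotter
def cam(n):
    c=vision.camera_info(n); R,_=cv2.Rodrigues(np.array(c['rvec'])); return c,R,np.array(c['tvec'])
def cloud(n):
    c,R,t=cam(n); im,d=vision.get_image(n)
    v,u=np.mgrid[0:420,0:560]
    P=np.stack([(u-c['cx'])/c['fx']*d,(v-c['cy'])/c['fy']*d,d],-1)
    W=(P-t)@R
    W[d==0]=np.nan
    return im,d,W
def circ(p):
    A=np.c_[2*p,np.ones(len(p))]; b=(p**2).sum(1); s=np.linalg.lstsq(A,b,rcond=None)[0]
    return s[:2],np.sqrt(s[2]+s[:2]@s[:2])
def proj(n,X):
    c,R,t=cam(n); p=R@np.array(X)+t; return c['fx']*p[0]/p[2]+c['cx'],c['fy']*p[1]/p[2]+c['cy']
E
python3 - <<'E'
from h import *
im,d,W=cloud("top")
cv2.imwrite("pics/top_crop.png",cv2.resize(im[120:320,200:480,::-1],None,fx=2.8,fy=2.8,interpolation=cv2.INTER_CUBIC))
np.save("W.npy",W)
def at(u,v,r,lo,hi):
    M=W[v-r:v+r+1,u-r:u+r+1].reshape(-1,3); M=M[~np.isnan(M[:,0])]; M=M[(M[:,2]>lo)&(M[:,2]<hi)]; return M
for n,u,v,r,lo,hi in [("cy",322,240,20,.08,.1),("cr",343,195,20,.08,.1),("cr2",317,153,20,.08,.1),("cb",285,185,20,.08,.1),("hold",225,188,20,.068,.082),("green",399,208,17,.052,.075),("violet",410,258,16,.052,.075),("orange",450,251,16,.052,.075),("turq",375,247,16,.052,.08),("pink",435,212,16,.052,.08),("tape",428,302,25,.018,.03),("jar",115,217,28,.09,.11)]:
    M=at(u,v,r,lo,hi)
    if len(M)<5: print(n,len(M)); continue
    c,R=circ(M[:,:2]); q,rr=cv2.minEnclosingCircle(M[:,:2].astype(np.float32))
    print(n,len(M),M.mean(0).round(3),np.median(M[:,2]).round(4),"circ",c.round(3),R.round(3),"enc",np.round(q,3),round(rr,3))
print("table z",np.nanmedian(W[330:345,150:200,2]))
for n in ["mat","brush","pot_black","pot_green","cup_red"]:
    r=spotter.trace("top",n); print(n,[(round(x['score'],2),x['rect']) for x in r[:6]])
E
```

```text
cy 136 [ 0.479 -0.011  0.088] 0.0885 circ [ 0.479 -0.01 ] 0.03 enc [ 0.48  -0.011] 0.032
cr 144 [ 0.608 -0.065  0.088] 0.0887 circ [ 0.608 -0.065] 0.03 enc [ 0.609 -0.065] 0.033
cr2 148 [0.726 0.01  0.088] 0.0884 circ [0.726 0.01 ] 0.03 enc [0.727 0.011] 0.033
cb 141 [0.631 0.094 0.088] 0.0883 circ [0.631 0.095] 0.03 enc [0.631 0.095] 0.033
hold 131 [0.615 0.259 0.074] 0.0741 circ [0.62 0.26] 0.027 enc [0.62 0.26] 0.03
green 310 [ 0.579 -0.216  0.066] 0.067 circ [ 0.579 -0.216] 0.019 enc [ 0.58  -0.218] 0.027
violet 323 [ 0.444 -0.245  0.066] 0.0658 circ [ 0.444 -0.245] 0.019 enc [ 0.445 -0.245] 0.026
orange 324 [ 0.468 -0.346  0.065] 0.0655 circ [ 0.468 -0.347] 0.019 enc [ 0.469 -0.348] 0.026
turq 318 [ 0.47  -0.153  0.067] 0.0675 circ [ 0.47  -0.153] 0.019 enc [ 0.471 -0.154] 0.026
pink 319 [ 0.571 -0.313  0.067] 0.0672 circ [ 0.571 -0.314] 0.019 enc [ 0.572 -0.315] 0.027
tape 904 [ 0.333 -0.297  0.024] 0.0242 circ [ 0.334 -0.297] 0.032 enc [ 0.335 -0.297] 0.046
jar 533 [0.516 0.543 0.099] 0.0989 circ [0.517 0.547] 0.028 enc [0.518 0.548] 0.038
table z -0.0008748898100322574
mat [(0.59, [158.2, 225.8, 276.2, 297.3])]
brush [(0.77, [216.0, 164.3, 231.5, 194.8])]
pot_black []
pot_green [(0.74, [420.4, 202.4, 445.7, 229.4]), (0.7, [385.4, 198.0, 412.0, 219.5]), (0.59, [366.5, 236.3, 388.0, 256.8])]
cup_red [(0.83, [307.5, 136.4, 331.2, 168.0]), (0.56, [330.2, 178.8, 360.2, 210.8]), (0.53, [214.8, 166.9, 229.4, 190.3])]
```

View pics/top_crop.png

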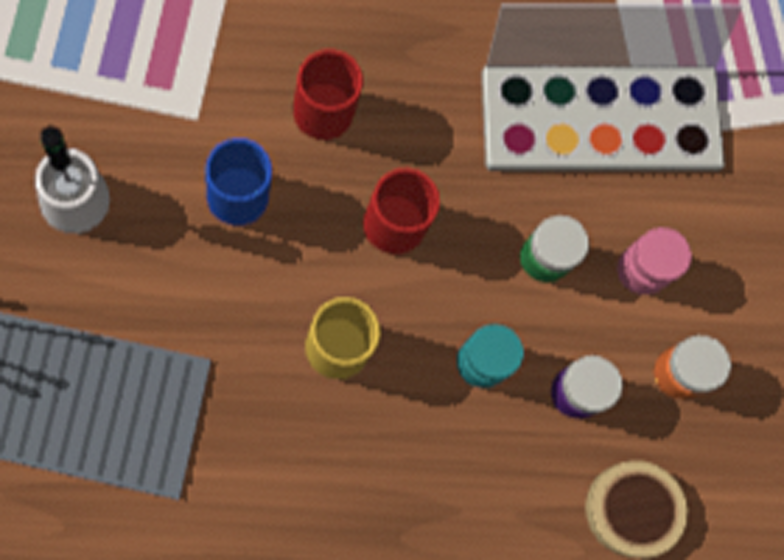

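```bash
python3 - <<'E'
from h import *
W=np.load("W.npy")
im,d,_=cloud("top"); r=spotter.trace("top","brush")
m=r[0]['pixels']; P=W[m]; P=P[~np.isnan(P[:,0])]; P=P[P[:,2]>.1]
print("top brush pts"); 
for lo in np.arange(.1,.2,.01):
    Q=P[(P[:,2]>=lo)&(P[:,2]<lo+.01)]
    if len(Q): print(round(lo,2),len(Q),Q.mean(0).round(4))
ims,ds,Ws=cloud("scene"); rs=spotter.trace("scene","brush"); print([(x['score'],x['rect']) for x in rs])
m=rs[0]['pixels']; P=Ws[m]; P=P[~np.isnan(P[:,0])]
for lo in np.arange(.06,.2,.01):
    Q=P[(P[:,2]>=lo)&(P[:,2]<lo+.01)]
    if len(Q): print(round(lo,2),len(Q),Q.mean(0).round(4))
# camera centre
for n in("top","scene"):
    c,R,t=cam(n); print(n,(-R.T@t).round(3))
# mat
rm=spotter.trace("top","mat") 
mm=(W[:,:,2]<.012); 
hsv=cv2.cvtColor(im,cv2.COLOR_RGB2HSV)
g=((hsv[:,:,1]<80)&(hsv[:,:,2]>50)&(hsv[:,:,2]<150)).astype(np.uint8); g2=np.zeros_like(g); g2[215:310,145:290]=g[215:310,145:290]
g2=cv2.morphologyEx(g2,cv2.MORPH_CLOSE,np.ones((9,9),np.uint8))
cs,_=cv2.findContours(g2,cv2.RETR_EXTERNAL,cv2.CHAIN_APPROX_NONE); c=max(cs,key=cv2.contourArea)
print("mat rect",cv2.minAreaRect(c))
pts=np.array([W[p[0][1],p[0][0]] for p in c]); pts=pts[~np.isnan(pts[:,0])]
print(cv2.minAreaRect((pts[:,:2]*1000).astype(np.float32)))
x,y=400,300
cv2.imwrite("pics/sc_crop.png",cv2.resize(ims[215:300,250:350,::-1],None,fx=6,fy=6,interpolation=cv2.INTER_CUBIC))
E
```

```text
top brush pts
[(0.68, [289.1, 233.0, 297.8, 270.8])]
0.06 61 [0.6228 0.2623 0.0635]
0.07 7 [0.6243 0.2634 0.0755]
0.08 5 [0.6234 0.2629 0.0866]
0.09 5 [0.6227 0.2626 0.0942]
0.1 5 [0.6228 0.2629 0.1066]
0.11 2 [0.6283 0.2621 0.1154]
0.12 16 [0.6265 0.267  0.1259]
0.13 20 [0.6272 0.2668 0.1355]
0.14 18 [0.6271 0.2671 0.145 ]
0.15 23 [0.6275 0.266  0.1548]
0.16 19 [0.6276 0.2663 0.165 ]
0.17 22 [0.6273 0.2661 0.1749]
0.18 22 [0.6266 0.2662 0.1848]
0.19 53 [0.6231 0.2631 0.1939]
top [0.243 0.095 1.293]
scene [1.059 0.673 0.927]
mat rect ((215.77647399902344, 261.005859375), (109.9837417602539, 51.737911224365234), 12.52880573272705)
((418.4147033691406, 274.96563720703125), (302.6629638671875, 141.68504333496094), 79.92472076416016)
```

View pics/sc_crop.png

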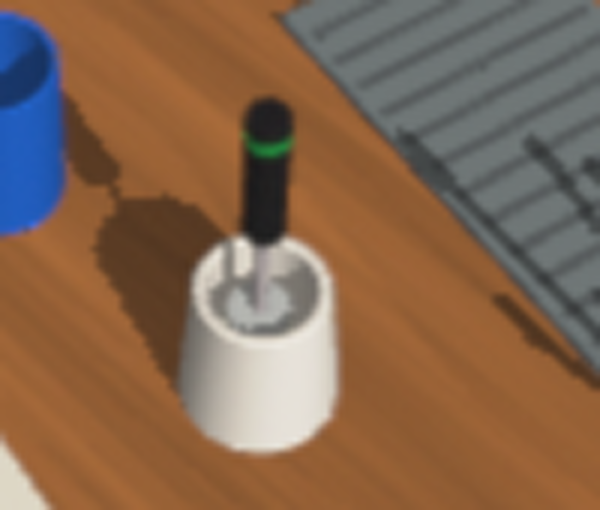

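jog_arm --plan '[[[0,0,0,0,0,1],[0,0,0,0,0,1],[0,0,0,0,0,1],[0,0,0,0,0,1],[0,0,0,0,0,1],[0,0,0,0,0,1],[0,0,0,0,0,1],[0,0,0,0,0,0.41],[0,0,0,0,0,0]]]' --grip 0

```text
time_s: 1.55
position: [0.2436, 0.4931, 0.2313]
tool_rot: [[-0.0, 1.0, -0.0], [1.0, 0.0, -0.0], [-0.0, -0.0, -1.0]]
ft_force: [0.2, -0.3, -0.6]
grip_width: 0.0425
```

```bash
cat >> h.py <<'E'
from scipy.spatial.transform import Rotation as Rot
RT=np.array([[0,1,0],[1,0,0],[0,0,-1.]])
def go(p,Rt=RT):
    s=env.observe(); R=np.array(s['tool_rot']); e=R.T@(np.array(p)-np.array(s['position']))/.04
    w=Rot.from_matrix(R.T@Rt).as_rotvec()/.15
    print("t",round(s['time_s'],2),"pos",np.round(s['position'],4),"units",e.round(3),"rot",w.round(3),"F",np.round(s['ft_force'],1),"grip",round(s['grip_width'],4),"q",np.round(s['q'],0))
E
python3 - <<'E'
from h import *
go([.621,.261,.24])
E
```

```text
t 1.55 pos [0.2436 0.4931 0.2313] units [-5.804  9.435 -0.217] rot [-0.     0.     0.001] F [ 0.2 -0.3 -0.6] grip 0.0425 q [51. 22. 74. -0. 84. 51.]
```

jog_arm --plan '[[[-0.58,0.94,-0.02,0,0,0],[-0.58,0.94,-0.02,0,0,0],[-0.58,0.94,-0.02,0,0,0],[-0.58,0.94,-0.02,0,0,0],[-0.58,0.94,-0.02,0,0,0],[-0.58,0.94,-0.02,0,0,0],[-0.58,0.94,-0.02,0,0,0],[-0.58,0.94,-0.02,0,0,0],[-0.58,0.94,-0.02,0,0,0],[-0.58,0.98,-0.02,0,0,0]]]' --grip 0.3

```text
time_s: 2.55
position: [0.6226, 0.2601, 0.2394]
tool_rot: [[-0.003, 1.0, -0.0], [1.0, 0.003, 0.0], [0.0, -0.0, -1.0]]
ft_force: [-0.2, 0.4, 0.2]
grip_width: 0.0561
```

```bash
python3 - <<'E'
from h import *
go([.621,.261,.14])
im,d,W=cloud("wrist"); cv2.imwrite("pics/w1.png",im[:,:,::-1])
m=(W[:,:,2]>.185)&(W[:,:,2]<.2)
P=W[m]; P=P[np.hypot(P[:,0]-.621,P[:,1]-.261)<.03]; print(len(P),P.mean(0) if len(P) else 0)
m=(W[:,:,2]>.07)&(W[:,:,2]<.08)
P=W[m]; P=P[np.hypot(P[:,0]-.621,P[:,1]-.261)<.05]; print(len(P),circ(P[:,:2]) if len(P)>5 else 0, cv2.minEnclosingCircle(P[:,:2].astype(np.float32)))
E
```

```text
t 2.55 pos [0.6226 0.2601 0.2394] units [ 0.022 -0.039  2.485] rot [-0.    -0.     0.018] F [-0.2  0.4  0.2] grip 0.0561 q [13. 35. 51.  0. 95. 12.]
1096 [0.62030531 0.26548978 0.19201233]
1262 (array([0.61846286, 0.26423251]), np.float64(0.02679015655066351)) ((0.6184923052787781, 0.2636958956718445), 0.03022218495607376)
```

View pics/w1.png

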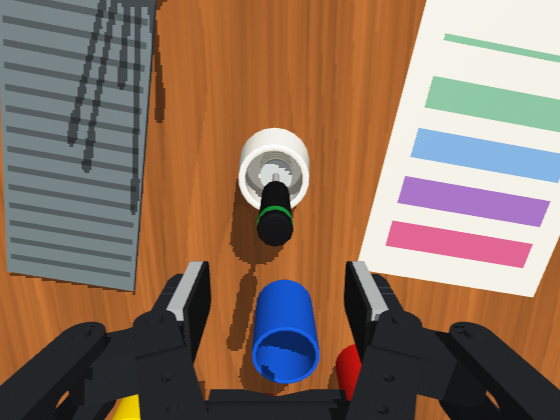

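jog_arm --plan '[[[0.05,-0.06,0.3,0,0,0.018],[0,0,0.5,0,0,0],[0,0,0.5,0,0,0],[0,0,0.5,0,0,0],[0,0,0.5,0,0,0],[0,0,0.28,0,0,0],[0,0,0,0,0,0]]]'

```text
time_s: 3.3
position: [0.6183, 0.2632, 0.1346]
tool_rot: [[0.001, 1.0, -0.003], [1.0, -0.001, -0.001], [-0.001, -0.003, -1.0]]
ft_force: [0.0, -0.1, -0.5]
grip_width: 0.0551
```

jog_arm --plan '[[[0,0,0,0,0,0],[0,0,0,0,0,0],[0,0,0,0,0,0],[0,0,0,0,0,0],[0,0,0,0,0,0],[0,0,0,0,0,0],[0,0,0,0,0,0],[0,0,0,0,0,0]]]' --grip -1 --squeeze 40

```text
time_s: 4.1
position: [0.6195, 0.2634, 0.1373]
tool_rot: [[0.002, 1.0, 0.003], [1.0, -0.002, 0.001], [0.001, 0.003, -1.0]]
ft_force: [0.8, 0.1, 5.7]
grip_width: 0.019
```

```bash
python3 - <<'E'
from h import *
go([.621,.261,.25])
im,d,W=cloud("scene"); cv2.imwrite("pics/s1.png",cv2.resize(im[100:310,200:480,::-1],None,fx=2.5,fy=2.5))
E
```

```text
t 4.1 pos [0.6195 0.2634 0.1373] units [-0.058  0.046 -2.817] rot [ 0.017 -0.004 -0.015] F [0.8 0.1 5.7] grip 0.019 q [13. 38. 61. -0. 81. 13.]
```

View pics/s1.png

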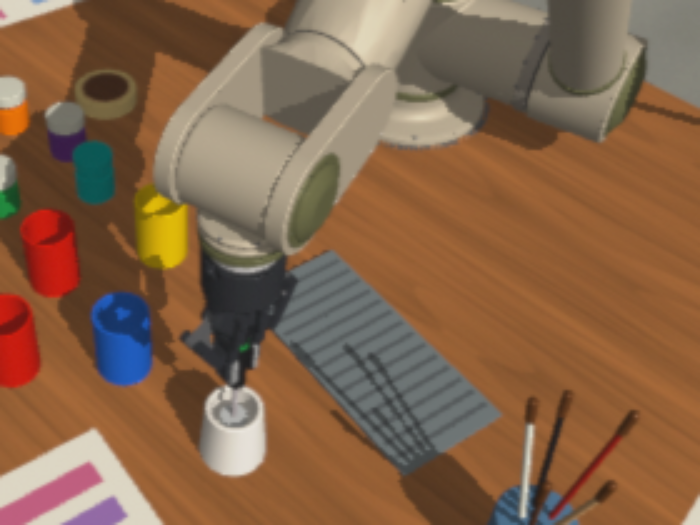

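jog_arm --plan '[[[0,0,-0.2,0,0,0],[0,0,-0.5,0,0,0],[0,0,-0.6,0,0,0],[0,0,-0.6,0,0,0],[0,0,-0.6,0,0,0],[0,0,-0.5,0,0,0],[0,0,0,0,0,0]]]'

```text
time_s: 4.85
position: [0.6194, 0.2635, 0.2592]
tool_rot: [[0.002, 1.0, 0.005], [1.0, -0.002, 0.001], [0.001, 0.005, -1.0]]
ft_force: [-1.1, -0.8, -0.2]
grip_width: 0.0193
```

```bash
cat >> h.py <<'E'
def cups(W,names):
    # search rim points z .08-.1 near given guesses
    out={}
    for n,g,lo,hi,rad in names:
        P=W[(W[:,:,2]>lo)&(W[:,:,2]<hi)]; g=np.array(g)
        for _ in range(3):
            Q=P[np.hypot(*(P[:,:2]-g).T)<rad]
            if len(Q)<8: break
            c,r=circ(Q[:,:2]) if n[0]=='c' or n=='holder' else (Q[:,:2].mean(0),0)
            g=c
        out[n]=(g.round(4),len(Q),round(float(r),4) if len(Q)>=8 else None); print(n,out[n],Q[:,2].mean().round(4) if len(Q) else '')
    return out
NM=[("cy",(.479,-.011),.08,.1,.045),("cr",(.608,-.065),.08,.1,.045),("cb",(.631,.094),.08,.1,.045),("holder",(.619,.262),.068,.08,.04),("pg",(.579,-.216),.05,.075,.035),("pv",(.444,-.245),.05,.075,.035),("po",(.468,-.346),.05,.075,.035)]
E
python3 - <<'E'
from h import *
im,d,W=cloud("top"); cv2.imwrite("pics/t2.png",im[:,:,::-1]); cups(W,NM)
im,d,W=cloud("scene"); cv2.imwrite("pics/s2.png",cv2.resize(im[100:310,180:460,::-1],None,fx=2.5,fy=2.5)); cups(W,NM)
r=spotter.trace("scene","brush"); print([(x['score'],x['rect']) for x in r])
go([.48,-.011,.257])
E
```

```text
cy (array([ 0.4792, -0.0104]), 140, 0.0298) 0.0884
cr (array([ 0.6082, -0.065 ]), 146, 0.0297) 0.088
cb (array([0.6311, 0.0949]), 136, 0.0297) 0.088
holder (array([0.619, 0.262]), 0, None) 
pg (array([ 0.5788, -0.2158]), 311, 0.0) 0.0666
pv (array([ 0.444 , -0.2445]), 330, 0.0) 0.0649
po (array([ 0.4674, -0.3462]), 334, 0.0) 0.0648
cy (array([ 0.48  , -0.0092]), 159, 0.0301) 0.0877
cr (array([ 0.6092, -0.0637]), 170, 0.0298) 0.0877
cb (array([0.6319, 0.0966]), 191, 0.0298) 0.0879
holder (array([0.6214, 0.2622]), 188, 0.0273) 0.0743
pg (array([ 0.5827, -0.2113]), 195, 0.0) 0.0669
pv (array([ 0.4486, -0.2404]), 171, 0.0) 0.0653
po (array([ 0.4721, -0.3423]), 155, 0.0) 0.0649
[(0.87, [288.2, 200.5, 301.2, 254.7])]
t 5.0 pos [0.6184 0.2632 0.2546] units [-6.862 -3.446 -0.047] rot [-0.017  0.004 -0.015] F [ 0.   0.8 -0.5] grip 0.0192 q [13. 34. 49.  0. 97. 13.]
```

View pics/s2.png

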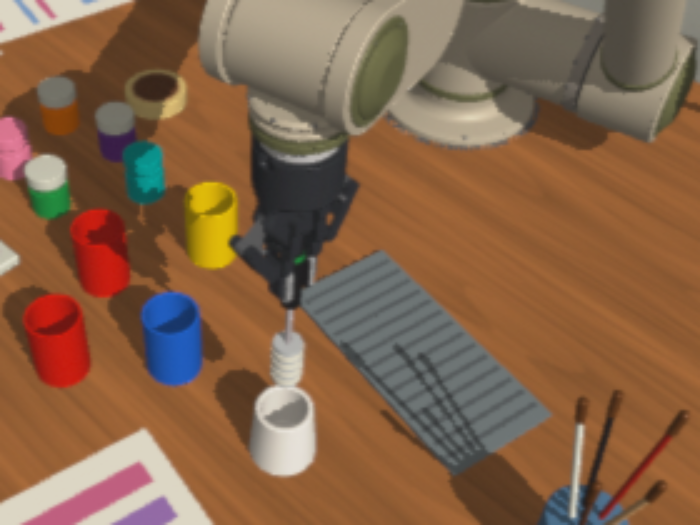

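View pics/t2.png

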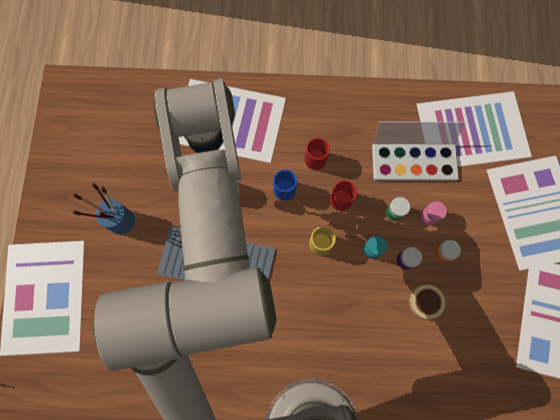

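```bash
python3 - <<'E'
from h import *
im,d,W=cloud("scene")
r=spotter.trace("scene","brush"); m=r[0]['pixels']; P=W[m]; P=P[~np.isnan(P[:,0])]
P=P[np.hypot(P[:,0]-.62,P[:,1]-.263)<.04]
for lo in np.arange(.1,.3,.015):
    Q=P[(P[:,2]>=lo)&(P[:,2]<lo+.015)]
    if len(Q): print(round(lo,3),len(Q),Q.mean(0).round(4),Q.min(0).round(4),Q.max(0).round(4))
E
```

```text
0.115 3 [0.6308 0.2649 0.1281] [0.6279 0.2611 0.1258] [0.6328 0.2669 0.1296]
0.13 42 [0.6275 0.2687 0.1379] [0.6122 0.2485 0.1309] [0.6351 0.2774 0.1446]
0.145 48 [0.6273 0.2684 0.1522] [0.612  0.2508 0.1458] [0.6352 0.278  0.1595]
0.16 54 [0.6264 0.2693 0.1675] [0.6051 0.255  0.1604] [0.6353 0.2766 0.1749]
0.175 93 [0.622  0.2639 0.1807] [0.6077 0.2485 0.1755] [0.6337 0.2752 0.189 ]
0.19 13 [0.6203 0.2627 0.198 ] [0.6178 0.2608 0.1911] [0.6223 0.2643 0.2044]
0.205 10 [0.6208 0.2625 0.2124] [0.6183 0.2592 0.2066] [0.6233 0.2649 0.2196]
0.22 5 [0.6207 0.2639 0.2241] [0.619  0.2622 0.2209] [0.6227 0.2652 0.227 ]
0.235 18 [0.6243 0.269  0.2447] [0.6186 0.2653 0.2376] [0.6282 0.272  0.25  ]
0.25 17 [0.6207 0.2704 0.2579] [0.6135 0.2681 0.2511] [0.6249 0.2717 0.2643]
0.265 16 [0.6205 0.2708 0.2724] [0.6154 0.2691 0.2655] [0.6248 0.2719 0.2799]
0.28 14 [0.62   0.2706 0.287 ] [0.6158 0.2697 0.2802] [0.6233 0.2714 0.2941]
0.295 9 [0.6205 0.2708 0.2999] [0.6175 0.2695 0.2959] [0.6244 0.2714 0.3035]
```

jog_arm --plan '[[[-0.4,-0.2,0,0,0,0],[-0.75,-0.38,0,0,0,0],[-0.8,-0.4,0,0,0,0],[-0.8,-0.41,0,0,0,0],[-0.8,-0.41,0,0,0,0],[-0.8,-0.41,0,0,0,0],[-0.8,-0.41,0,0,0,0],[-0.8,-0.41,0,0,0,0],[-0.5,-0.25,0,0,0,0],[-0.38,-0.2,0,0,0,0]]]'

```text
time_s: 6.1
position: [0.478, -0.0108, 0.2555]
tool_rot: [[0.003, 1.0, -0.001], [1.0, -0.003, 0.0], [0.0, -0.001, -1.0]]
ft_force: [0.5, 0.3, -1.1]
grip_width: 0.0189
```

jog_arm --plan '[[[0,0,0,0,0,0],[0,0,0,0,0,0]]]'

```text
time_s: 6.3
position: [0.479, -0.0094, 0.2557]
tool_rot: [[0.003, 1.0, -0.001], [1.0, -0.003, 0.0], [0.0, -0.001, -1.0]]
ft_force: [0.0, -0.1, -0.4]
grip_width: 0.0191
```

```bash
python3 - <<'E'
from h import *
im,d,W=cloud("scene"); cv2.imwrite("pics/s3.png",cv2.resize(im[100:310,180:460,::-1],None,fx=2.5,fy=2.5)); cups(W,NM[:3])
go([.4795,-.010,.145])
r=spotter.trace("scene","brush"); m=r[0]['pixels']; P=W[m]; P=P[~np.isnan(P[:,0])]
P=P[np.hypot(P[:,0]-.48,P[:,1]+.01)<.04]
for lo in np.arange(.1,.3,.02):
    Q=P[(P[:,2]>=lo)&(P[:,2]<lo+.02)]
    if len(Q): print(round(lo,3),len(Q),Q.mean(0).round(4))
E
```

```text
cy (array([ 0.4801, -0.009 ]), 153, 0.0296) 0.0878
cr (array([ 0.6091, -0.0639]), 162, 0.0297) 0.0879
cb (array([0.6321, 0.0963]), 186, 0.0297) 0.0878
t 6.35 pos [ 0.4792 -0.0092  0.2558] units [-0.022  0.01   2.769] rot [-0.004 -0.003 -0.014] F [-0.5  0.5 -0.9] grip 0.0193 q [-15.  14.  82.   0.  84. -15.]
0.12 26 [ 0.4882 -0.0041  0.1349]
0.14 51 [ 0.488  -0.0025  0.1499]
0.16 60 [ 0.4871 -0.0026  0.1709]
0.18 57 [ 0.4806 -0.0102  0.1838]
0.2 13 [ 0.4803 -0.0096  0.2112]
0.22 14 [ 0.4819 -0.0092  0.2294]
0.24 34 [ 0.4832 -0.0039  0.2498]
0.26 25 [ 0.481  -0.0019  0.2703]
0.28 27 [ 0.4791 -0.003   0.2898]
```

View pics/s3.png

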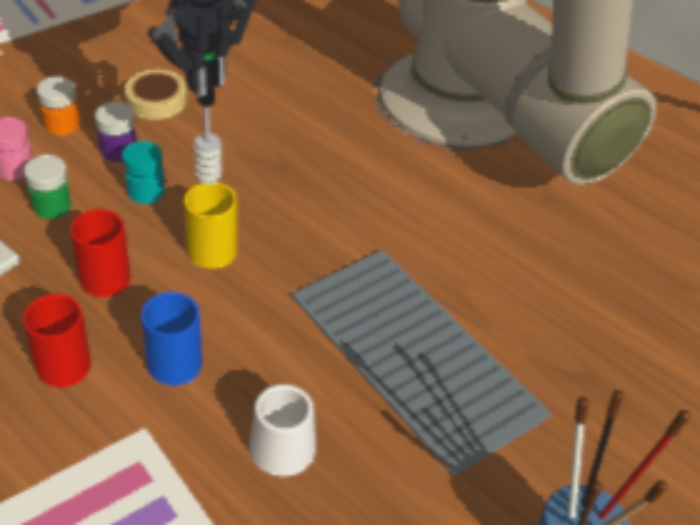

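jog_arm --plan '[[[0,0,0.3,0,0,0],[0,0,0.5,0,0,0],[0,0,0.5,0,0,0],[0,0,0.5,0,0,0],[0,0,0.5,0,0,0],[0,0,0.3,0,0,0],[0,0,0.2,0,0,0],[0,0,0.09,0,0,0],[0,0,0,0,0,0],[0,0,0,0,0,0]]]'

```text
time_s: 7.4
position: [0.4794, -0.0095, 0.141]
tool_rot: [[0.002, 1.0, 0.001], [1.0, -0.002, -0.0], [-0.0, 0.001, -1.0]]
ft_force: [0.3, 0.5, -0.5]
grip_width: 0.0192
```

```bash
python3 - <<'E'
from h import *
im,d,W=cloud("scene"); cv2.imwrite("pics/s4.png",cv2.resize(im[100:310,180:460,::-1],None,fx=2.5,fy=2.5)); cups(W,NM[:3])
go([.4795,-.010,.139])
E
```

```text
cy (array([ 0.4799, -0.0091]), 156, 0.029) 0.088
cr (array([ 0.6092, -0.0636]), 167, 0.0299) 0.0879
cb (array([0.6321, 0.0964]), 185, 0.0298) 0.088
t 7.45 pos [ 0.4794 -0.0096  0.1411] units [-0.01   0.002  0.052] rot [ 0.008  0.002 -0.014] F [-0.2 -0.4 -0.7] grip 0.0192 q [-15.  20.  94.   0.  66. -15.]
```

View pics/s4.png

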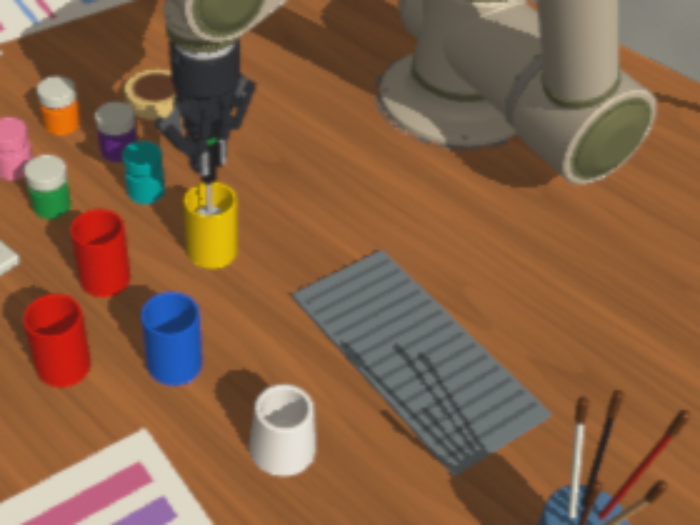

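jog_arm --plan '[[[0,0,0.1,0,0,0],[0,0,0.05,0,0,0],[0,0,0,0,0,0],[0,0,0,0,0,0]]]'

```text
time_s: 7.85
position: [0.4795, -0.0097, 0.1353]
tool_rot: [[0.002, 1.0, 0.002], [1.0, -0.002, -0.0], [-0.0, 0.002, -1.0]]
ft_force: [-1.0, -0.3, 7.1]
grip_width: 0.0191
```

jog_arm --plan '[[[0,0,-0.3,0,0,0],[0,0,-0.5,0,0,0],[0,0,-0.5,0,0,0],[0,0,-0.3,0,0,0],[0,0,0,0,0,0],[0,0,0,0,0,0],[0,0,0,0,0,0]]]'

```text
time_s: 8.55
position: [0.4787, -0.0095, 0.1976]
tool_rot: [[0.002, 1.0, -0.002], [1.0, -0.002, 0.0], [0.0, -0.002, -1.0]]
ft_force: [0.5, 1.3, -0.6]
grip_width: 0.0185
```

jog_arm --plan '[[[0,0,0.3,0,0,0],[0,0,0.5,0,0,0],[0,0,0.5,0,0,0],[0,0,0.2,0,0,0],[0,0,0.05,0,0,0],[0,0,0,0,0,0],[0,0,0,0,0,0]]]'

```text
time_s: 9.25
position: [0.4795, -0.0097, 0.1372]
tool_rot: [[0.002, 1.0, 0.001], [1.0, -0.002, -0.0], [-0.0, 0.001, -1.0]]
ft_force: [-0.7, -0.7, -0.0]
grip_width: 0.0187
```

jog_arm --plan '[[[0,0,-0.3,0,0,0],[0,0,-0.5,0,0,0],[0,0,-0.6,0,0,0],[0,0,-0.7,0,0,0],[0,0,-0.6,0,0,0],[0,0,-0.3,0,0,0],[0,0,0,0,0,0]]]'

```text
time_s: 9.95
position: [0.4797, -0.0097, 0.2587]
tool_rot: [[0.002, 1.0, 0.005], [1.0, -0.002, -0.001], [-0.001, 0.005, -1.0]]
ft_force: [0.0, -0.8, -1.4]
grip_width: 0.0188
```

```bash
python3 - <<'E'
from h import *
im,d,W=cloud("top"); cups(W,NM)
im,d,W=cloud("scene"); cv2.imwrite("pics/s5.png",cv2.resize(im[100:310,180:460,::-1],None,fx=2.5,fy=2.5)); cups(W,NM)
go([.6088,-.0645,.256])
E
```

```text
cy (array([ 0.479, -0.011]), 3, None) 0.0879
cr (array([ 0.608, -0.065]), 0, None) 
cb (array([0.6311, 0.0948]), 139, 0.0297) 0.0876
holder (array([0.6202, 0.2602]), 144, 0.0272) 0.0738
pg (array([ 0.5786, -0.2156]), 310, 0.0) 0.0666
pv (array([ 0.4439, -0.2445]), 327, 0.0) 0.0652
po (array([ 0.4677, -0.3462]), 334, 0.0) 0.0647
cy (array([ 0.4797, -0.0094]), 156, 0.0298) 0.0877
cr (array([ 0.6091, -0.0639]), 171, 0.0297) 0.0875
cb (array([0.6322, 0.0964]), 188, 0.0297) 0.0879
holder (array([0.6212, 0.2622]), 191, 0.0273) 0.0746
pg (array([ 0.5828, -0.2114]), 194, 0.0) 0.0669
pv (array([ 0.4485, -0.2403]), 171, 0.0) 0.0654
po (array([ 0.4723, -0.3415]), 156, 0.0) 0.0653
t 10.05 pos [ 0.4789 -0.0096  0.2564] units [-1.366  3.25   0.011] rot [ 0.001  0.    -0.015] F [-0.3  0.2 -0.6] grip 0.0188 q [-15.  14.  82.   0.  84. -15.]
```

View pics/s5.png

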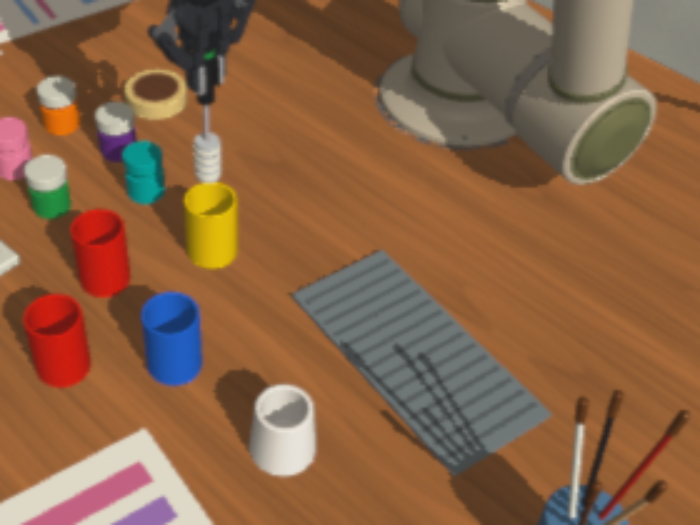

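The two red cups are at top-view pixels (317,153), y≈+0.010, and (343,195), y≈−0.065. The second is farther to the robot's right, and the enlarged crop confirmed it, so I use that one. Yellow is scrubbed: the brush touched the cup floor, came up, and went down again.

jog_arm --plan '[[[-0.1,0.25,0,0,0,-0.01],[-0.2,0.5,0,0,0,0],[-0.25,0.6,0,0,0,0],[-0.25,0.6,0,0,0,0],[-0.25,0.6,0,0,0,0],[-0.2,0.45,0,0,0,0],[-0.12,0.25,0,0,0,0],[0,0,0,0,0,0],[0,0,0,0,0,0]]]'

```text
time_s: 10.95
position: [0.6089, -0.0645, 0.2556]
tool_rot: [[0.001, 1.0, -0.002], [1.0, -0.001, 0.001], [0.001, -0.002, -1.0]]
ft_force: [-0.3, -0.0, -1.3]
grip_width: 0.0189
```

```bash
python3 - <<'E'
from h import *
im,d,W=cloud("scene"); cv2.imwrite("pics/s6.png",cv2.resize(im[100:310,180:460,::-1],None,fx=2.5,fy=2.5)); cups(W,NM[:3])
go([.6088,-.0645,.1395])
E
```

```text
cy (array([ 0.4799, -0.0094]), 160, 0.0298) 0.0874
cr (array([ 0.6088, -0.0637]), 163, 0.03) 0.0877
cb (array([0.632 , 0.0962]), 185, 0.0298) 0.0877
t 11.0 pos [ 0.6087 -0.0643  0.256 ] units [-0.005  0.005  2.912] rot [-0.007 -0.002 -0.004] F [-0.2  0.5 -0. ] grip 0.0193 q [-17.  27.  61.   0.  92. -17.]
```

View pics/s6.png

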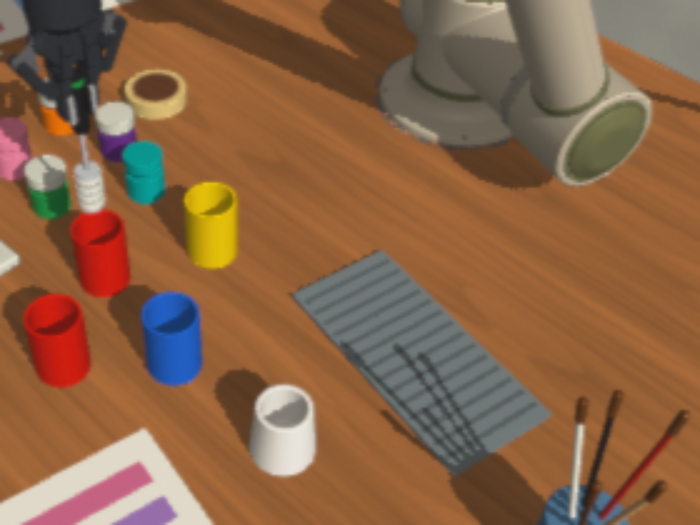

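Brush is centred over the correct red cup (crop 100,215). Going down to TCP ≈ 0.138.

jog_arm --plan '[[[0,0,0.3,0,0,0],[0,0,0.5,0,0,0],[0,0,0.5,0,0,0],[0,0,0.5,0,0,0],[0,0,0.5,0,0,0],[0,0,0.3,0,0,0],[0,0,0.2,0,0,0],[0,0,0.14,0,0,0],[0,0,0,0,0,0],[0,0,0,0,0,0]]]'

```text
time_s: 12.0
position: [0.6093, -0.0646, 0.1395]
tool_rot: [[0.001, 1.0, 0.001], [1.0, -0.001, -0.0], [-0.0, 0.001, -1.0]]
ft_force: [0.1, 0.1, -0.5]
grip_width: 0.019
```

jog_arm --plan '[[[0,0,0,0,0,0],[0,0,0,0,0,0],[0,0,-0.3,0,0,0],[0,0,-0.5,0,0,0],[0,0,-0.5,0,0,0],[0,0,-0.2,0,0,0],[0,0,0,0,0,0],[0,0,0,0,0,0],[0,0,0,0,0,0]]]'

```text
time_s: 12.9
position: [0.6087, -0.0644, 0.1979]
tool_rot: [[0.001, 1.0, -0.002], [1.0, -0.001, 0.001], [0.001, -0.002, -1.0]]
ft_force: [-0.1, 0.4, -1.6]
grip_width: 0.0187
```

jog_arm --plan '[[[0,0,0.3,0,0,0],[0,0,0.5,0,0,0],[0,0,0.5,0,0,0],[0,0,0.2,0,0,0],[0,0,0,0,0,0],[0,0,0,0,0,0],[0,0,0,0,0,0]]]'

```text
time_s: 13.6
position: [0.6094, -0.0646, 0.1397]
tool_rot: [[0.001, 1.0, 0.001], [1.0, -0.001, -0.0], [-0.0, 0.001, -1.0]]
ft_force: [0.0, -0.4, -1.1]
grip_width: 0.0186
```

jog_arm --plan '[[[0,0,-0.3,0,0,0],[0,0,-0.5,0,0,0],[0,0,-0.6,0,0,0],[0,0,-0.7,0,0,0],[0,0,-0.5,0,0,0],[0,0,-0.3,0,0,0],[0,0,0,0,0,0]]]'

```text
time_s: 14.3
position: [0.6095, -0.0646, 0.2572]
tool_rot: [[0.001, 1.0, 0.004], [1.0, -0.001, -0.001], [-0.001, 0.004, -1.0]]
ft_force: [-0.1, 0.3, -1.3]
grip_width: 0.0192
```

```bash
python3 - <<'E'
from h import *
im,d,W=cloud("top"); cups(W,NM)
im,d,W=cloud("scene"); cups(W,NM)
go([.6316,.0955,.256])
E
```

```text
cy (array([ 0.479, -0.011]), 0, None) 
cr (array([ 0.608, -0.065]), 0, None) 
cb (array([0.6311, 0.0951]), 138, 0.0297) 0.0878
holder (array([0.6201, 0.2603]), 149, 0.0272) 0.0738
pg (array([ 0.5787, -0.2158]), 311, 0.0) 0.0665
pv (array([ 0.4439, -0.2445]), 328, 0.0) 0.0654
po (array([ 0.4678, -0.3462]), 331, 0.0) 0.0649
cy (array([ 0.48  , -0.0092]), 159, 0.0298) 0.0876
cr (array([ 0.6091, -0.0638]), 163, 0.0298) 0.0876
cb (array([0.6323, 0.0964]), 189, 0.0296) 0.0879
holder (array([0.6213, 0.2621]), 192, 0.0273) 0.0744
pg (array([ 0.5827, -0.2113]), 195, 0.0) 0.0666
pv (array([ 0.4486, -0.2402]), 166, 0.0) 0.0653
po (array([ 0.4899, -0.3435]), 21, 0.0) 0.0588
t 14.4 pos [ 0.6088 -0.0644  0.2544] units [ 3.999  0.568 -0.04 ] rot [-0.006 -0.001 -0.005] F [ 0.3 -0.4 -1.1] grip 0.0192 q [-17.  27.  61.  -0.  91. -17.]
```

jog_arm --plan '[[[0.25,0.04,0,0,0,0],[0.5,0.07,0,0,0,0],[0.6,0.09,0,0,0,0],[0.7,0.1,0,0,0,0],[0.7,0.1,0,0,0,0],[0.6,0.09,0,0,0,0],[0.4,0.05,0,0,0,0],[0.25,0.03,0,0,0,0],[0,0,0,0,0,0],[0,0,0,0,0,0]]]'

```text
time_s: 15.4
position: [0.6319, 0.0949, 0.2547]
tool_rot: [[0.001, 1.0, -0.0], [1.0, -0.001, -0.0], [-0.0, -0.0, -1.0]]
ft_force: [-0.2, 0.3, -0.4]
grip_width: 0.019
```

```bash
python3 - <<'E'
from h import *
im,d,W=cloud("scene"); cv2.imwrite("pics/s7.png",cv2.resize(im[100:310,180:460,::-1],None,fx=2.5,fy=2.5)); cups(W,NM[:3])
go([.6316,.0955,.1385])
E
```

```text
cy (array([ 0.4798, -0.0095]), 159, 0.0298) 0.0872
cr (array([ 0.6091, -0.0636]), 170, 0.0296) 0.0878
cb (array([0.6322, 0.0966]), 166, 0.0297) 0.0879
t 15.45 pos [0.6319 0.0946 0.2548] units [ 0.023 -0.008  2.908] rot [-0.002  0.002 -0.011] F [ 0.4 -0.1 -0.7] grip 0.0194 q [-2. 30. 56. -0. 94. -2.]
```

View pics/s7.png

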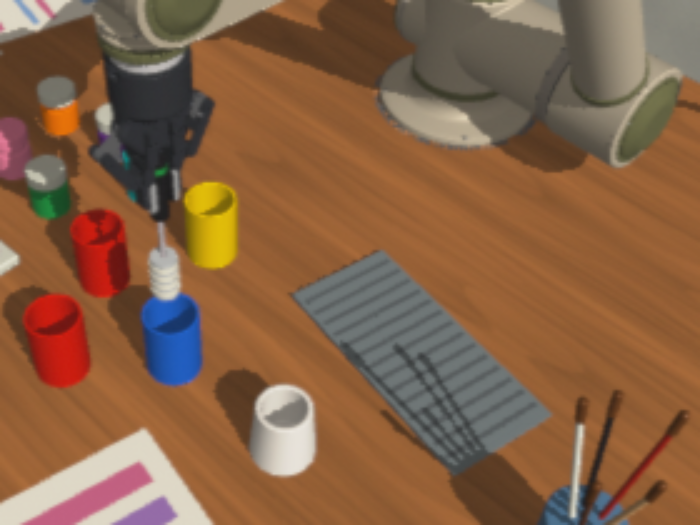

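jog_arm --plan '[[[0.02,0,0.3,0,0,0],[0,0,0.5,0,0,0],[0,0,0.5,0,0,0],[0,0,0.5,0,0,0],[0,0,0.5,0,0,0],[0,0,0.3,0,0,0],[0,0,0.2,0,0,0],[0,0,0.12,0,0,0],[0,0,0,0,0,0],[0,0,0,0,0,0]]]'

```text
time_s: 16.45
position: [0.6323, 0.0962, 0.1388]
tool_rot: [[0.001, 1.0, 0.001], [1.0, -0.001, -0.0], [-0.0, 0.001, -1.0]]
ft_force: [-0.6, -0.3, -0.3]
grip_width: 0.0187
```

jog_arm --plan '[[[0,0,0,0,0,0],[0,0,0,0,0,0],[0,0,-0.3,0,0,0],[0,0,-0.5,0,0,0],[0,0,-0.5,0,0,0],[0,0,-0.2,0,0,0],[0,0,0,0,0,0],[0,0,0,0,0,0],[0,0,0,0,0,0]]]'

```text
time_s: 17.35
position: [0.6316, 0.0963, 0.1971]
tool_rot: [[0.001, 1.0, -0.002], [1.0, -0.001, 0.0], [0.0, -0.002, -1.0]]
ft_force: [0.2, 0.2, -1.5]
grip_width: 0.0188
```

jog_arm --plan '[[[0,0,0.3,0,0,0],[0,0,0.5,0,0,0],[0,0,0.5,0,0,0],[0,0,0.2,0,0,0],[0,0,0,0,0,0],[0,0,0,0,0,0],[0,0,0,0,0,0]]]'

```text
time_s: 18.05
position: [0.6321, 0.0963, 0.1385]
tool_rot: [[0.001, 1.0, 0.001], [1.0, -0.001, -0.0], [-0.0, 0.001, -1.0]]
ft_force: [0.7, 0.6, -1.2]
grip_width: 0.0193
```

jog_arm --plan '[[[0,0,-0.3,0,0,0],[0,0,-0.5,0,0,0],[0,0,-0.6,0,0,0],[0,0,-0.7,0,0,0],[0,0,-0.5,0,0,0],[0,0,-0.3,0,0,0],[0,0,0,0,0,0]]]'

```text
time_s: 18.75
position: [0.6324, 0.0963, 0.2563]
tool_rot: [[0.001, 1.0, 0.004], [1.0, -0.001, -0.0], [-0.0, 0.004, -1.0]]
ft_force: [0.8, 0.3, -0.1]
grip_width: 0.0191
```

```bash
python3 - <<'E'
from h import *
im,d,W=cloud("top"); cups(W,NM)
im,d,W=cloud("scene"); cups(W,NM)
go([.6205,.2615,.256])
E
```

```text
cy (array([ 0.4792, -0.0104]), 135, 0.0298) 0.0886
cr (array([ 0.6082, -0.0649]), 144, 0.0298) 0.0881
cb (array([0.631, 0.094]), 0, None) 
holder (array([0.6199, 0.2603]), 155, 0.0273) 0.0736
pg (array([ 0.5788, -0.2157]), 310, 0.0) 0.0666
pv (array([ 0.4439, -0.2444]), 330, 0.0) 0.065
po (array([ 0.4676, -0.3462]), 335, 0.0) 0.0648
cy (array([ 0.4798, -0.0091]), 154, 0.0298) 0.088
cr (array([ 0.6092, -0.0636]), 164, 0.0296) 0.0882
cb (array([0.6322, 0.0966]), 170, 0.0296) 0.0876
holder (array([0.6212, 0.2621]), 191, 0.0272) 0.0746
pg (array([ 0.5828, -0.211 ]), 195, 0.0) 0.0671
pv (array([ 0.4586, -0.2504]), 69, 0.0) 0.0654
po (array([ 0.4723, -0.3415]), 157, 0.0) 0.0652
t 18.85 pos [0.6317 0.0963 0.2535] units [ 4.13  -0.283 -0.063] rot [-0.007 -0.    -0.005] F [-1.2 -0.2 -1.3] grip 0.0189 q [-2. 30. 56.  0. 93. -2.]
```

Now the brush goes back into the holder at (0.6205, 0.2615).

jog_arm --plan '[[[0.25,-0.02,0,0,0,0],[0.5,-0.03,0,0,0,0],[0.65,-0.05,0,0,0,0],[0.7,-0.05,0,0,0,0],[0.7,-0.05,0,0,0,0],[0.6,-0.05,0,0,0,0],[0.45,-0.03,0,0,0,0],[0.28,0,0,0,0,0],[0,0,0,0,0,0],[0,0,0,0,0,0]]]'

```text
time_s: 19.85
position: [0.621, 0.2609, 0.2538]
tool_rot: [[0.001, 1.0, -0.0], [1.0, -0.001, -0.0], [-0.0, -0.0, -1.0]]
ft_force: [1.3, 0.0, 0.0]
grip_width: 0.019
```

```bash
python3 - <<'E'
from h import *
im,d,W=cloud("scene"); cv2.imwrite("pics/s8.png",cv2.resize(im[100:310,180:460,::-1],None,fx=2.5,fy=2.5)); cups(W,NM[:4])
go([.6205,.2615,.139])
E
```

```text
cy (array([ 0.4802, -0.0094]), 156, 0.0298) 0.0878
cr (array([ 0.6089, -0.0637]), 171, 0.0298) 0.0875
cb (array([0.6321, 0.0965]), 189, 0.0298) 0.0879
holder (array([0.6213, 0.2621]), 183, 0.0271) 0.0744
t 19.9 pos [0.6211 0.2606 0.254 ] units [ 0.023 -0.015  2.875] rot [-0.001  0.002 -0.011] F [-0.2 -1.2  0.5] grip 0.0186 q [13. 34. 49. -0. 97. 13.]
```

View pics/s8.png

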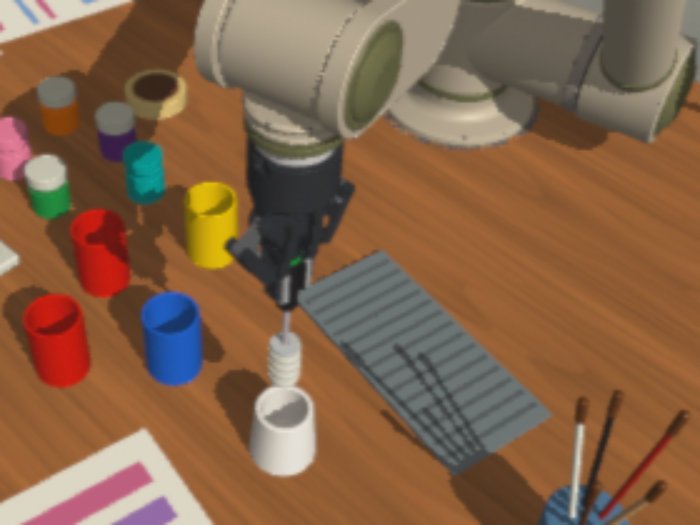

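jog_arm --plan '[[[0.02,0,0.3,0,0,0],[0,0,0.5,0,0,0],[0,0,0.5,0,0,0],[0,0,0.5,0,0,0],[0,0,0.5,0,0,0],[0,0,0.3,0,0,0],[0,0,0.2,0,0,0],[0,0,0.1,0,0,0],[0,0,0.03,0,0,0],[0,0,0,0,0,0]]]'

```text
time_s: 20.9
position: [0.6211, 0.2623, 0.1375]
tool_rot: [[0.001, 1.0, 0.001], [1.0, -0.001, 0.0], [0.0, 0.001, -1.0]]
ft_force: [-0.1, -0.2, -1.0]
grip_width: 0.0189
```

jog_arm --plan '[[[0,0,0,0,0,0],[0,0,0,0,0,0],[0,0,0,0,0,0],[0,0,0,0,0,0]]]' --grip 0

```text
time_s: 21.3
position: [0.6209, 0.2623, 0.1371]
tool_rot: [[0.001, 1.0, 0.0], [1.0, -0.001, 0.0], [0.0, 0.0, -1.0]]
ft_force: [0.1, -0.2, -0.5]
grip_width: 0.0428
```

jog_arm --plan '[[[0,0,-0.2,0,0,0],[0,0,-0.4,0,0,0],[0,0,-0.5,0,0,0],[0,0,-0.6,0,0,0],[0,0,-0.6,0,0,0],[0,0,-0.5,0,0,0],[0,0,0,0,0,0]]]' --grip 0.2

```text
time_s: 22.0
position: [0.6217, 0.2625, 0.2527]
tool_rot: [[0.001, 1.0, 0.006], [1.0, -0.001, 0.001], [0.001, 0.006, -1.0]]
ft_force: [0.3, 0.6, -0.2]
grip_width: 0.0512
```

```bash
python3 - <<'E'
from h import *
im,d,W=cloud("scene"); cv2.imwrite("pics/s9.png",cv2.resize(im[100:310,180:460,::-1],None,fx=2.5,fy=2.5)); cups(W,NM)
im,d,W=cloud("top"); cups(W,NM)
go([.4797,-.0095,.25])
E
```

```text
cy (array([ 0.48  , -0.0094]), 159, 0.0298) 0.0876
cr (array([ 0.6092, -0.0638]), 167, 0.0299) 0.0878
cb (array([0.6321, 0.0966]), 191, 0.0298) 0.0878
holder (array([0.6214, 0.2621]), 188, 0.0269) 0.0744
pg (array([ 0.5828, -0.2113]), 194, 0.0) 0.067
pv (array([ 0.4486, -0.2404]), 172, 0.0) 0.0653
po (array([ 0.4723, -0.3417]), 157, 0.0) 0.0651
cy (array([ 0.4792, -0.0104]), 141, 0.0298) 0.0882
cr (array([ 0.6082, -0.065 ]), 145, 0.0298) 0.0879
cb (array([0.6312, 0.0948]), 136, 0.0297) 0.0879
holder (array([0.619, 0.262]), 0, None) 
pg (array([ 0.5789, -0.2158]), 310, 0.0) 0.0663
pv (array([ 0.4439, -0.2444]), 330, 0.0) 0.065
po (array([ 0.4678, -0.3463]), 331, 0.0) 0.0647
t 22.1 pos [0.6207 0.2623 0.2488] units [-6.797 -3.521 -0.031] rot [ 0.    -0.    -0.004] F [ 0.8 -0.9 -0.4] grip 0.0509 q [13. 34. 50. -0. 96. 13.]
```

View pics/s9.png

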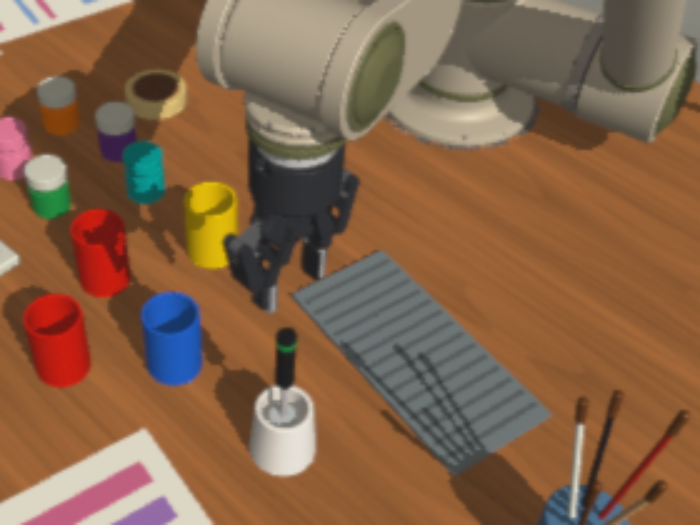

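jog_arm --plan '[[[-0.4,-0.2,0,0,0,0],[-0.75,-0.38,0,0,0,0],[-0.8,-0.4,0,0,0,0],[-0.8,-0.42,0,0,0,0],[-0.8,-0.42,0,0,0,0],[-0.8,-0.42,0,0,0,0],[-0.8,-0.42,0,0,0,0],[-0.8,-0.42,0,0,0,0],[-0.5,-0.26,0,0,0,0],[-0.34,-0.18,0,0,0,0]]]' --grip 1

```text
time_s: 23.1
position: [0.4786, -0.0104, 0.2478]
tool_rot: [[0.002, 1.0, -0.002], [1.0, -0.002, 0.0], [0.0, -0.002, -1.0]]
ft_force: [0.6, -0.3, -0.9]
grip_width: 0.0853
```

jog_arm --plan '[[[0,0,0.5,0,0,0],[0,0,0.6,0,0,0],[0,0,0.6,0,0,0],[0,0,0.3,0,0,0],[0,0,0,0,0,0],[0,0,0,0,0,0]]]'

```text
time_s: 23.7
position: [0.4797, -0.0092, 0.1687]
tool_rot: [[0.001, 1.0, -0.001], [1.0, -0.001, 0.0], [0.0, -0.001, -1.0]]
ft_force: [1.5, 0.3, 0.1]
grip_width: 0.085
```

```bash
python3 - <<'E'
from h import *
im,d,W=cloud("scene"); cups(W,NM[:1]); cv2.imwrite("pics/s10.png",cv2.resize(im[100:310,180:460,::-1],None,fx=2.5,fy=2.5));
go([.4796,-.0098,.045])
im,d,W=cloud("wrist"); cups(W,NM[:1]); cv2.imwrite("pics/w10.png",im[:,:,::-1])
E
```

```text
cy (array([ 0.48  , -0.0093]), 157, 0.0298) 0.0877
t 23.75 pos [ 0.48   -0.0092  0.1692] units [-0.014 -0.011  3.105] rot [ 0.002  0.    -0.004] F [-0.2  0.9 -0.4] grip 0.0852 q [-15.  18.  91.   0.  71. -15.]
cy (array([ 0.4775, -0.0071]), 2556, 0.0295) 0.0881
```

View pics/w10.png

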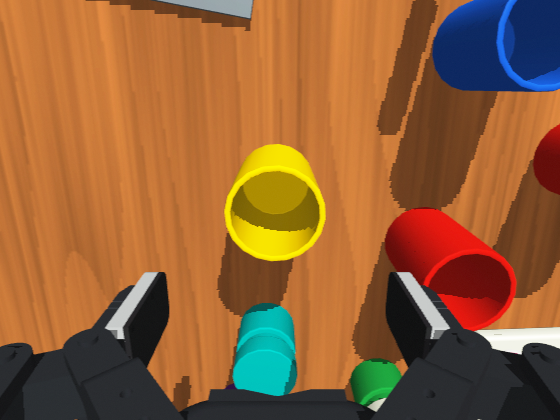

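jog_arm --plan '[[[0,-0.01,0.4,0,0,0],[0,0,0.5,0,0,0],[0,0,0.5,0,0,0],[0,0,0.5,0,0,0],[0,0,0.5,0,0,0],[0,0,0.4,0,0,0],[0,0,0.3,0,0,0],[0,0,0,0,0,0]]]'

```text
time_s: 24.6
position: [0.4792, -0.0092, 0.0443]
tool_rot: [[0.001, 1.0, -0.001], [1.0, -0.001, 0.0], [0.0, -0.001, -1.0]]
ft_force: [0.4, -0.8, 0.7]
grip_width: 0.0856
```

jog_arm --plan '[[[0,0,0,0,0,0],[0,0,0,0,0,0],[0,0,0,0,0,0],[0,0,0,0,0,0],[0,0,0,0,0,0],[0,0,0,0,0,0]]]' --grip -1 --squeeze 35

```text
time_s: 25.2
position: [0.48, -0.0094, 0.0461]
tool_rot: [[0.001, 1.0, 0.002], [1.0, -0.001, -0.001], [-0.001, 0.002, -1.0]]
ft_force: [-1.4, -0.7, 6.7]
grip_width: 0.0623
```

jog_arm --plan '[[[0,0,-0.2,0,0,0],[0,0,-0.4,0,0,0],[0,0,-0.6,0,0,0],[0,0,-0.6,0,0,0],[0,0,-0.5,0,0,0],[0,0,-0.3,0,0,0],[0,0,0,0,0,0]]]'

```text
time_s: 25.9
position: [0.4801, -0.0093, 0.1509]
tool_rot: [[0.001, 1.0, 0.004], [1.0, -0.001, -0.001], [-0.001, 0.004, -1.0]]
ft_force: [1.3, 0.6, -2.1]
grip_width: 0.063
```

```bash
python3 - <<'E'
from h import *
im,d,W=cloud("scene"); cups(W,NM[1:]); cv2.imwrite("pics/s11.png",cv2.resize(im[100:310,180:460,::-1],None,fx=2.5,fy=2.5));
go([.434,.366,.15])
E
```

```text
cr (array([ 0.609 , -0.0636]), 166, 0.0301) 0.0878
cb (array([0.632 , 0.0966]), 185, 0.0297) 0.0879
holder (array([0.6214, 0.2622]), 184, 0.0269) 0.0747
pg (array([ 0.5828, -0.2113]), 196, 0.0) 0.0668
pv (array([ 0.4484, -0.2406]), 171, 0.0) 0.0652
po (array([ 0.4721, -0.3417]), 154, 0.0) 0.0651
t 25.95 pos [ 0.4796 -0.0092  0.1497] units [ 9.38  -1.146 -0.014] rot [ 0.011  0.003 -0.004] F [ 0.1 -0.3 -2. ] grip 0.0622 q [-15.  20.  93.   0.  67. -15.]
```

View pics/s11.png

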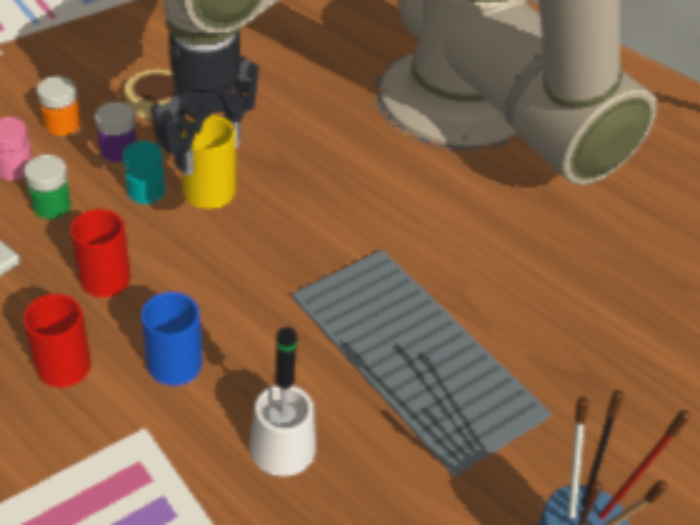

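jog_arm --plan '[[[0.3,-0.04,0,0,0,0],[0.6,-0.08,0,0,0,0],[0.8,-0.1,0,0,0,0],[0.9,-0.11,0,0,0,0],[0.9,-0.11,0,0,0,0],[0.9,-0.11,0,0,0,0],[0.9,-0.11,0,0,0,0],[0.9,-0.11,0,0,0,0],[0.9,-0.11,0,0,0,0],[0.9,-0.11,0,0,0,0]]]'

```text
time_s: 26.95
position: [0.4387, 0.3128, 0.148]
tool_rot: [[0.0, 1.0, -0.002], [1.0, -0.0, -0.001], [-0.001, -0.002, -1.0]]
ft_force: [0.7, -0.4, -1.5]
grip_width: 0.0629
```

jog_arm --plan '[[[0.7,-0.08,0,0,0,0],[0.4,-0.04,0,0,0,0],[0.2,-0.03,0.2,0,0,0],[0,0,0.5,0,0,0],[0,0,0.5,0,0,0],[0,0,0.5,0,0,0],[0,0,0.3,0,0,0],[0,0,0,0,0,0]]]'

```text
time_s: 27.75
position: [0.4334, 0.3618, 0.0671]
tool_rot: [[0.002, 1.0, -0.003], [1.0, -0.002, -0.002], [-0.002, -0.003, -1.0]]
ft_force: [0.3, -1.2, -1.5]
grip_width: 0.0625
```

```bash
python3 - <<'E'
from h import *
im,d,W=cloud("scene"); cups(W,NM[1:]); cv2.imwrite("pics/s12.png",cv2.resize(im[100:310,180:460,::-1],None,fx=2.5,fy=2.5));
go([.434,.364,.0525])
E
```

```text
cr (array([ 0.6087, -0.1133]), 167, 0.0299) 0.0877
cb (array([0.6322, 0.0966]), 194, 0.0298) 0.0878
holder (array([0.6216, 0.2624]), 188, 0.0267) 0.0746
pg (array([ 0.5827, -0.2114]), 195, 0.0) 0.0668
pv (array([ 0.4484, -0.2405]), 171, 0.0) 0.0653
po (array([ 0.4722, -0.3418]), 154, 0.0) 0.0653
t 27.8 pos [0.4341 0.3623 0.0684] units [ 0.043 -0.001  0.397] rot [-0.009  0.005 -0.009] F [-0.8  0.4 -0.2] grip 0.0626 q [28. 33. 85. -0. 62. 28.]
```

View pics/s12.png

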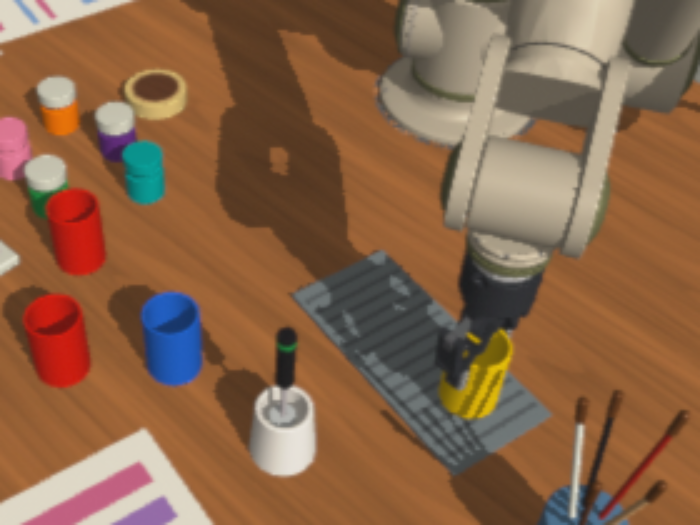

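jog_arm --plan '[[[0.03,0,0.2,0,0,0],[0,0,0.15,0,0,0],[0,0,0.05,0,0,0],[0,0,0,0,0,0],[0,0,0,0,0,0]]]'

```text
time_s: 28.3
position: [0.4342, 0.3641, 0.0531]
tool_rot: [[0.001, 1.0, 0.0], [1.0, -0.001, 0.0], [0.0, 0.0, -1.0]]
ft_force: [0.5, 0.4, -1.9]
grip_width: 0.0632
```

jog_arm --plan '[[[0,0,0.03,0,0,0],[0,0,0,0,0,0],[0,0,0,0,0,0]]]'

```text
time_s: 28.6
position: [0.4343, 0.3642, 0.0521]
tool_rot: [[0.001, 1.0, 0.001], [1.0, -0.001, 0.0], [0.0, 0.001, -1.0]]
ft_force: [-0.3, 0.4, 2.6]
grip_width: 0.0627
```

jog_arm --plan '[[[0,0,0,0,0,0],[0,0,0,0,0,0],[0,0,0,0,0,0],[0,0,0,0,0,0]]]' --grip 1

```text
time_s: 29.0
position: [0.4341, 0.364, 0.0517]
tool_rot: [[0.001, 1.0, -0.0], [1.0, -0.001, -0.0], [-0.0, -0.0, -1.0]]
ft_force: [0.1, -1.0, -0.3]
grip_width: 0.0855
```

jog_arm --plan '[[[0,0,-0.3,0,0,0],[0,0,-0.5,0,0,0],[0,0,-0.6,0,0,0],[0,0,-0.6,0,0,0],[0,0,-0.6,0,0,0],[0,0,-0.4,0,0,0],[0,0,0,0,0,0]]]'

```text
time_s: 29.7
position: [0.4349, 0.3645, 0.1747]
tool_rot: [[0.001, 1.0, 0.005], [1.0, -0.001, 0.003], [0.003, 0.005, -1.0]]
ft_force: [-0.7, -0.6, 0.1]
grip_width: 0.0852
```

```bash
python3 - <<'E'
from h import *
NM[1]=("cr",(.609,-.114),.08,.1,.045); NM[0]=("cy",(.434,.364),.085,.105,.045)
im,d,W=cloud("scene"); cups(W,NM); cv2.imwrite("pics/s13.png",cv2.resize(im[100:310,180:460,::-1],None,fx=2.5,fy=2.5));
go([.609,-.114,.17])
E
```

```text
cy (array([0.4362, 0.3636]), 216, 0.0298) 0.0933
cr (array([ 0.6085, -0.1132]), 160, 0.0298) 0.088
cb (array([0.6322, 0.0964]), 192, 0.0297) 0.0877
holder (array([0.6212, 0.2623]), 183, 0.0267) 0.0743
pg (array([ 0.5827, -0.2113]), 195, 0.0) 0.0666
pv (array([ 0.4487, -0.2402]), 174, 0.0) 0.0651
po (array([ 0.4722, -0.3419]), 157, 0.0) 0.0649
t 29.75 pos [0.4344 0.3641 0.1729] units [-11.951   4.374   0.068] rot [ 0.014 -0.007 -0.004] F [-0.1  0.1 -1. ] grip 0.0849 q [28. 26. 77. -0. 76. 28.]
```

View pics/s13.png

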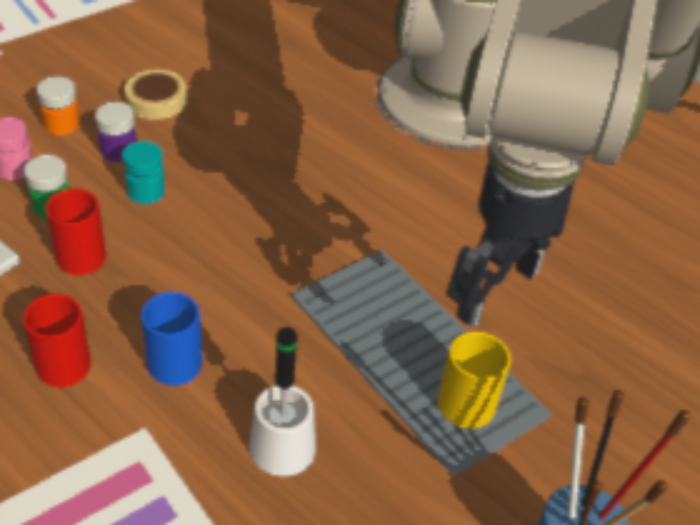

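jog_arm --plan '[[[-0.5,0.05,0,0,0,0],[-0.9,0.1,0,0,0,0],[-0.95,0.15,0,0,0,0],[-0.95,0.15,0,0,0,0],[-0.95,0.15,0,0,0,0],[-0.8,0.4,0,0,0,0],[-0.4,0.8,0,0,0,0],[-0.4,0.9,0,0,0,0],[-0.3,0.9,0,0,0,0],[-0.3,0.7,0,0,0,0]]]'

```text
time_s: 30.75
position: [0.6072, 0.1049, 0.1703]
tool_rot: [[0.001, 1.0, -0.002], [1.0, -0.001, 0.0], [0.0, -0.002, -1.0]]
ft_force: [0.1, 0.6, -0.1]
grip_width: 0.0857
```

jog_arm --plan '[[[-0.15,0.4,0,0,0,0],[-0.1,0.23,0,0,0,0],[0,0,0,0,0,0],[0,0,0,0,0,0]]]'

```text
time_s: 31.15
position: [0.6304, 0.0963, 0.1713]
tool_rot: [[0.0, 1.0, -0.001], [1.0, -0.0, 0.0], [0.0, -0.001, -1.0]]
ft_force: [-0.6, 0.1, 1.4]
grip_width: 0.0855
```

```bash
cat >> h.py <<'E'
NM[1]=("cr",(.609,-.114),.08,.1,.045); NM[0]=("cy",(.434,.364),.085,.105,.045)
E
python3 - <<'E'
from h import *
im,d,W=cloud("scene"); cups(W,NM); 
im,d,W=cloud("wrist"); cups(W,NM[2:3]); cv2.imwrite("pics/w14.png",im[:,:,::-1])
go([.6318,.0957,.045])
E
```

```text
cy (array([0.4363, 0.3636]), 210, 0.0298) 0.0935
cr (array([ 0.609, -0.113]), 158, 0.0296) 0.0879
cb (array([0.6322, 0.0964]), 184, 0.0299) 0.0881
holder (array([0.6214, 0.2624]), 187, 0.0268) 0.0744
pg (array([ 0.5826, -0.2115]), 193, 0.0) 0.0669
pv (array([ 0.4611, -0.249 ]), 61, 0.0) 0.0643
po (array([ 0.4723, -0.3417]), 156, 0.0) 0.0651
cb (array([0.6297, 0.0986]), 2502, 0.0295) 0.0881
t 31.25 pos [0.6303 0.0964 0.1719] units [-0.018  0.038  3.171] rot [-0.003 -0.001 -0.   ] F [ 0.1 -0.3  0.1] grip 0.0849 q [-2. 33. 65.  0. 82. -2.]
```

View pics/w14.png

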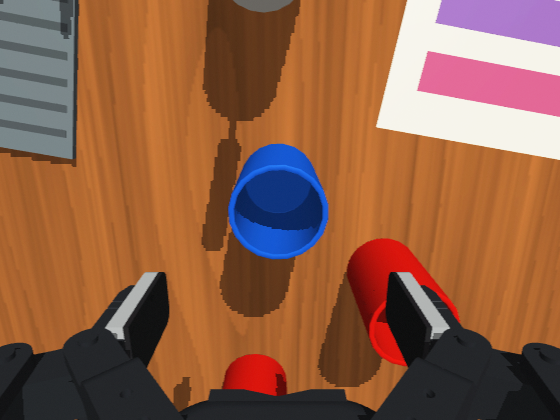

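jog_arm --plan '[[[0,0.02,0.4,0,0,0],[0,0,0.5,0,0,0],[0,0,0.5,0,0,0],[0,0,0.5,0,0,0],[0,0,0.5,0,0,0],[0,0,0.4,0,0,0],[0,0,0.35,0,0,0],[0,0,0,0,0,0]]]'

```text
time_s: 32.05
position: [0.6308, 0.0962, 0.0442]
tool_rot: [[0.0, 1.0, -0.003], [1.0, -0.0, 0.0], [0.0, -0.003, -1.0]]
ft_force: [0.5, -0.2, 0.8]
grip_width: 0.0852
```

jog_arm --plan '[[[0,0,0,0,0,0],[0,0,0,0,0,0],[0,0,0,0,0,0],[0,0,0,0,0,0],[0,0,0,0,0,0],[0,0,0,0,0,0]]]' --grip -1

```text
time_s: 32.65
position: [0.6324, 0.096, 0.047]
tool_rot: [[0.001, 1.0, 0.002], [1.0, -0.001, 0.0], [0.0, 0.002, -1.0]]
ft_force: [-1.8, 0.6, 6.5]
grip_width: 0.0639
```

jog_arm --plan '[[[0,0,-0.2,0,0,0],[0,0,-0.4,0,0,0],[0,0,-0.6,0,0,0],[0,0,-0.6,0,0,0],[0,0,-0.5,0,0,0],[0,0,-0.3,0,0,0],[0,0,0,0,0,0]]]'

```text
time_s: 33.35
position: [0.6325, 0.0958, 0.1514]
tool_rot: [[0.001, 1.0, 0.003], [1.0, -0.001, -0.0], [-0.0, 0.003, -1.0]]
ft_force: [1.1, 0.2, -1.7]
grip_width: 0.0641
```

```bash
python3 - <<'E'
from h import *
go([.418,.272,.15])
im,d,W=cloud("scene"); cups(W,NM[:2]); cv2.imwrite("pics/s15.png",cv2.resize(im[100:310,180:460,::-1],None,fx=2.5,fy=2.5));
E
```

```text
t 33.35 pos [0.6325 0.0958 0.1514] units [ 4.4   -5.365  0.018] rot [ 0.019  0.001 -0.005] F [ 1.1  0.2 -1.7] grip 0.0641 q [-2. 34. 66. -0. 79. -2.]
cy (array([0.4361, 0.3636]), 213, 0.0297) 0.0931
cr (array([ 0.6086, -0.1134]), 164, 0.03) 0.0876
```

View pics/s15.png

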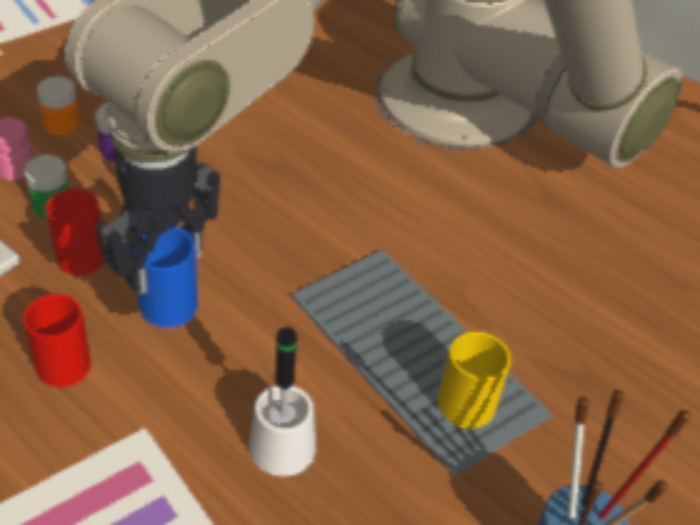

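jog_arm --plan '[[[0,-0.4,0,0,0,0],[0.1,-0.7,0,0,0,0],[0.3,-0.8,0,0,0,0],[0.4,-0.8,0,0,0,0],[0.5,-0.8,0,0,0,0],[0.6,-0.7,0,0,0,0],[0.7,-0.5,0,0,0,0],[0.7,-0.4,0,0,0,0],[0.6,-0.2,0,0,0,0],[0.4,-0.06,0,0,0,0]]]'

```text
time_s: 34.4
position: [0.416, 0.2692, 0.1487]
tool_rot: [[-0.001, 1.0, -0.002], [1.0, 0.001, -0.001], [-0.001, -0.002, -1.0]]
ft_force: [1.4, 0.1, -1.6]
grip_width: 0.0641
```

jog_arm --plan '[[[0.1,0,0,0,0,0],[0,0,0.4,0,0,0],[0,0,0.5,0,0,0],[0,0,0.6,0,0,0],[0,0,0.5,0,0,0],[0,0,0.1,0,0,0],[0,0,0,0,0,0]]]'

```text
time_s: 35.1
position: [0.4176, 0.2715, 0.0652]
tool_rot: [[0.001, 1.0, -0.002], [1.0, -0.001, -0.001], [-0.001, -0.002, -1.0]]
ft_force: [1.2, 0.3, -1.4]
grip_width: 0.0637
```

```bash
python3 - <<'E'
from h import *
go([.418,.272,.0523])
im,d,W=cloud("scene"); cups(W,NM[:2]); cv2.imwrite("pics/s16.png",cv2.resize(im[100:310,180:460,::-1],None,fx=2.5,fy=2.5));
E
```

```text
t 35.1 pos [0.4176 0.2715 0.0652] units [0.013 0.01  0.323] rot [-0.011  0.005 -0.009] F [ 1.2  0.3 -1.4] grip 0.0637 q [19. 28. 96. -0. 56. 19.]
cy (array([0.4361, 0.3635]), 207, 0.0298) 0.0934
cr (array([ 0.6087, -0.1131]), 171, 0.0299) 0.0877
```

View pics/s16.png

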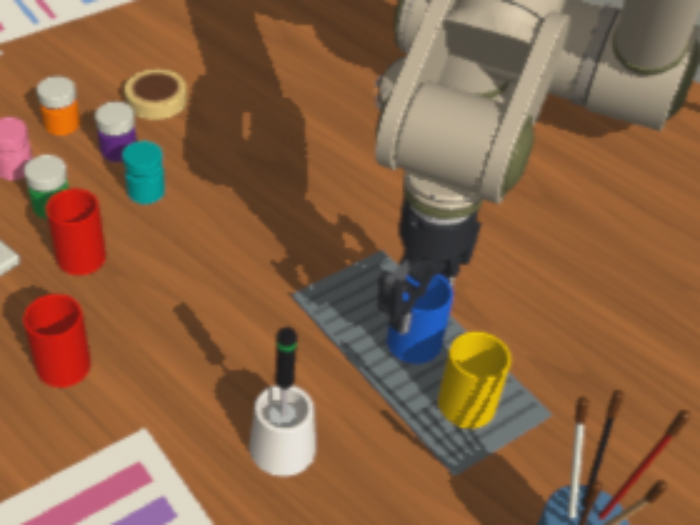

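jog_arm --plan '[[[0,0,0.15,0,0,0],[0,0,0.1,0,0,0],[0,0,0.06,0,0,0],[0,0,0.03,0,0,0],[0,0,0,0,0,0],[0,0,0,0,0,0]]]'

```text
time_s: 35.75
position: [0.4177, 0.2721, 0.053]
tool_rot: [[0.0, 1.0, 0.001], [1.0, -0.0, 0.0], [0.0, 0.001, -1.0]]
ft_force: [-3.4, -0.9, 8.8]
grip_width: 0.0637
```

jog_arm --plan '[[[0,0,0,0,0,0],[0,0,0,0,0,0],[0,0,0,0,0,0],[0,0,0,0,0,0]]]' --grip 1

```text
time_s: 36.15
position: [0.4177, 0.2721, 0.0521]
tool_rot: [[0.001, 1.0, 0.0], [1.0, -0.001, 0.0], [0.0, 0.0, -1.0]]
ft_force: [-0.1, 0.3, -1.2]
grip_width: 0.0856
```

jog_arm --plan '[[[0,0,-0.3,0,0,0],[0,0,-0.5,0,0,0],[0,0,-0.6,0,0,0],[0,0,-0.6,0,0,0],[0,0,-0.6,0,0,0],[0,0,-0.4,0,0,0],[0,0,0,0,0,0]]]'

```text
time_s: 36.85
position: [0.4185, 0.2723, 0.1739]
tool_rot: [[0.001, 1.0, 0.004], [1.0, -0.001, 0.001], [0.001, 0.004, -1.0]]
ft_force: [0.2, 0.4, -0.3]
grip_width: 0.0851
```

```bash
cat >> h.py <<'E'
NM[2]=("cb",(.418,.272),.085,.105,.045)
E
python3 - <<'E'
from h import *
go([.6085,-.114,.17])
im,d,W=cloud("scene"); cups(W,NM); cv2.imwrite("pics/s17.png",cv2.resize(im[100:310,180:460,::-1],None,fx=2.5,fy=2.5));
E
```

```text
t 36.85 pos [0.4185 0.2723 0.1739] units [-9.656  4.756  0.102] rot [ 0.026 -0.009 -0.004] F [ 0.2  0.4 -0.3] grip 0.0851 q [19. 20. 88.  0. 72. 19.]
cy (array([0.4361, 0.3638]), 212, 0.0298) 0.0934
cr (array([ 0.6086, -0.1132]), 173, 0.0299) 0.0875
cb (array([0.4193, 0.2725]), 198, 0.0298) 0.0933
holder (array([0.6216, 0.2622]), 188, 0.0268) 0.0745
pg (array([ 0.5826, -0.2115]), 192, 0.0) 0.0669
pv (array([ 0.4484, -0.2405]), 172, 0.0) 0.0651
po (array([ 0.4721, -0.3414]), 155, 0.0) 0.0654
```

View pics/s17.png

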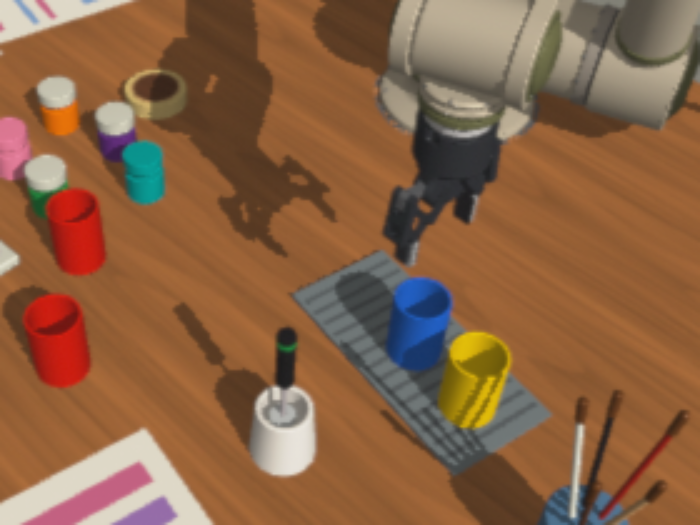

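jog_arm --plan '[[[-0.4,0.2,0,0,0,0],[-0.8,0.4,0,0,0,0],[-0.95,0.48,0,0,0,0],[-0.95,0.48,0,0,0,0],[-0.95,0.48,0,0,0,0],[-0.95,0.48,0,0,0,0],[-0.95,0.48,0,0,0,0],[-0.95,0.48,0,0,0,0],[-0.95,0.48,0,0,0,0],[-0.9,0.4,0,0,0,0]]]'

```text
time_s: 37.9
position: [0.5921, -0.0799, 0.1703]
tool_rot: [[0.001, 1.0, -0.002], [1.0, -0.001, 0.001], [0.001, -0.002, -1.0]]
ft_force: [0.3, -0.0, 0.1]
grip_width: 0.0854
```

jog_arm --plan '[[[-0.6,0.25,0,0,0,0],[-0.3,0.15,0,0,0,0],[0,0,0,0,0,0],[0,0,0,0,0,0]]]'

```text
time_s: 38.3
position: [0.6073, -0.113, 0.1715]
tool_rot: [[0.0, 1.0, -0.001], [1.0, -0.0, 0.001], [0.001, -0.001, -1.0]]
ft_force: [-0.4, -0.6, -0.1]
grip_width: 0.0857
```

```bash
python3 - <<'E'
from h import *
im,d,W=cloud("scene"); cups(W,NM); 
im,d,W=cloud("wrist"); cups(W,NM[1:2]); cv2.imwrite("pics/w18.png",im[:,:,::-1])
go([.6083,-.114,.045])
E
```

```text
cy (array([0.4362, 0.3635]), 215, 0.0298) 0.0933
cr (array([ 0.6086, -0.113 ]), 168, 0.03) 0.0878
cb (array([0.4193, 0.2725]), 202, 0.0298) 0.0931
holder (array([0.6217, 0.2624]), 193, 0.0269) 0.0743
pg (array([ 0.5825, -0.2102]), 187, 0.0) 0.0667
pv (array([ 0.4459, -0.2377]), 141, 0.0) 0.0652
po (array([ 0.468, -0.346]), 4, None) 0.0526
cr (array([ 0.6065, -0.1114]), 2495, 0.0295) 0.0881
t 38.4 pos [ 0.6074 -0.1126  0.1721] units [-0.036  0.024  3.177] rot [-0.003 -0.003  0.005] F [-0.  -0.2 -0.4] grip 0.0854 q [-21.  31.  68.   0.  80. -22.]
```

View pics/w18.png

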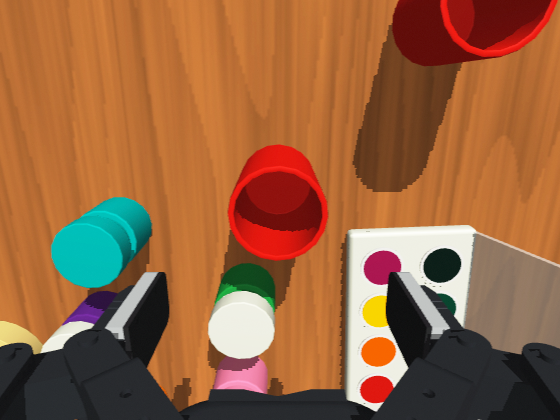

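```bash
python3 - <<'E'
import numpy as np
W=np.load("W.npy")
for u,v in [(378,176),(376,170),(376,150),(455,176),(380,126)]: print(u,v,W[v,u].round(3))
E
```

```text
378 176 [ 0.679 -0.169  0.015]
376 170 [ 0.694 -0.162  0.021]
376 150 [ 0.756 -0.163  0.019]
455 176 [ 0.688 -0.387  0.015]
380 126 [ 0.802 -0.162  0.081]
```

jog_arm --plan '[[[-0.03,0.02,0.4,0,0,0],[0,0,0.5,0,0,0],[0,0,0.5,0,0,0],[0,0,0.4,0,0,0]]]'

```text
time_s: 38.8
position: [0.6081, -0.1139, 0.0993]
tool_rot: [[-0.001, 1.0, -0.001], [1.0, 0.001, 0.0], [0.0, -0.001, -1.0]]
ft_force: [0.2, -0.4, -0.4]
grip_width: 0.0852
```

Box corner is at (0.67, −0.16), so there is over 3 cm of clearance.

jog_arm --plan '[[[0,0,0.5,0,0,0],[0,0,0.5,0,0,0],[0,0,0.3,0,0,0],[0,0,0.06,0,0,0],[0,0,0,0,0,0],[0,0,0,0,0,0]]]'

```text
time_s: 39.4
position: [0.6091, -0.1153, 0.0467]
tool_rot: [[0.0, 1.0, 0.002], [1.0, -0.0, -0.001], [-0.001, 0.002, -1.0]]
ft_force: [0.9, 0.0, -0.1]
grip_width: 0.0854
```

jog_arm --plan '[[[0,0,0,0,0,0],[0,0,0,0,0,0],[0,0,0,0,0,0],[0,0,0,0,0,0],[0,0,0,0,0,0],[0,0,0,0,0,0]]]' --grip -1

```text
time_s: 40.0
position: [0.6088, -0.1154, 0.0468]
tool_rot: [[0.001, 1.0, 0.001], [1.0, -0.001, -0.001], [-0.001, 0.001, -1.0]]
ft_force: [-2.9, -0.2, 6.7]
grip_width: 0.0644
```

jog_arm --plan '[[[0,0,-0.2,0,0,0],[0,0,-0.4,0,0,0],[0,0,-0.6,0,0,0],[0,0,-0.6,0,0,0],[0,0,-0.5,0,0,0],[0,0,-0.3,0,0,0],[0,0,0,0,0,0]]]'

```text
time_s: 40.7
position: [0.6091, -0.1155, 0.1513]
tool_rot: [[0.001, 1.0, 0.003], [1.0, -0.001, -0.001], [-0.001, 0.003, -1.0]]
ft_force: [0.4, -0.6, -2.6]
grip_width: 0.0645
```

```bash
python3 - <<'E'
from h import *
im,d,W=cloud("scene"); cups(W,NM); cv2.imwrite("pics/s19.png",cv2.resize(im[100:310,180:460,::-1],None,fx=2.5,fy=2.5));
go([.402,.181,.15])
E
```

```text
cy (array([0.436 , 0.3635]), 208, 0.0299) 0.0934
cr (array([ 0.609, -0.114]), 0, None) 
cb (array([0.4194, 0.2722]), 196, 0.0299) 0.0933
holder (array([0.6213, 0.2623]), 192, 0.0267) 0.0743
pg (array([ 0.6033, -0.2114]), 22, 0.0) 0.063
pv (array([ 0.4479, -0.2367]), 145, 0.0) 0.0646
po (array([ 0.468, -0.346]), 0, None) 
t 40.75 pos [ 0.6086 -0.1153  0.1498] units [ 7.404 -5.169 -0.008] rot [ 0.003  0.001 -0.005] F [-0.  -0.2 -2.5] grip 0.0646 q [-22.  32.  70.  -0.  78. -22.]
```

View pics/s19.png

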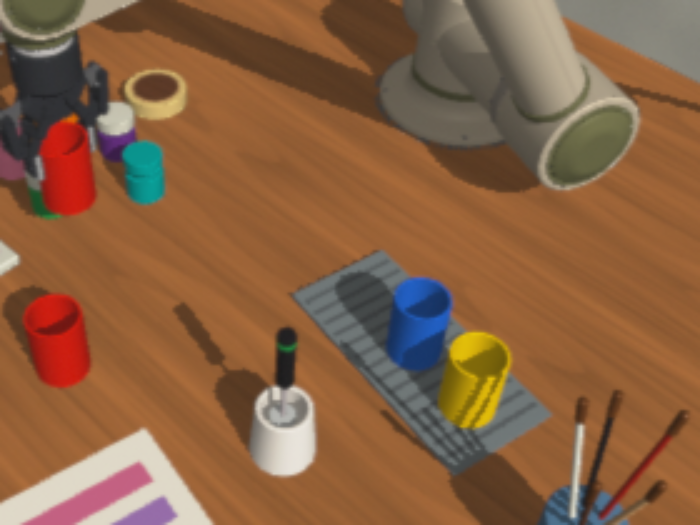

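jog_arm --plan '[[[0.3,-0.21,0,0,0,0],[0.6,-0.42,0,0,0,0],[0.8,-0.56,0,0,0,0],[0.8,-0.56,0,0,0,0],[0.8,-0.56,0,0,0,0],[0.8,-0.56,0,0,0,0],[0.8,-0.56,0,0,0,0],[0.8,-0.56,0,0,0,0],[0.8,-0.56,0,0,0,0],[0.6,-0.4,0,0,0,0]]]'

```text
time_s: 41.75
position: [0.4086, 0.1702, 0.1487]
tool_rot: [[0.0, 1.0, -0.003], [1.0, -0.0, -0.0], [-0.0, -0.003, -1.0]]
ft_force: [1.3, 0.6, -0.9]
grip_width: 0.0643
```

jog_arm --plan '[[[0.3,-0.22,0,0,0,0],[0,0,0.4,0,0,0],[0,0,0.5,0,0,0],[0,0,0.6,0,0,0],[0,0,0.5,0,0,0],[0,0,0.1,0,0,0],[0,0,0,0,0,0]]]'

```text
time_s: 42.45
position: [0.4015, 0.1807, 0.0651]
tool_rot: [[0.001, 1.0, -0.002], [1.0, -0.001, -0.0], [-0.0, -0.002, -1.0]]
ft_force: [-0.3, -0.5, -1.6]
grip_width: 0.0644
```

```bash
python3 - <<'E'
from h import *
go([.402,.181,.0523])
im,d,W=cloud("scene"); cups(W,NM[:3]); cv2.imwrite("pics/s20.png",cv2.resize(im[100:310,180:460,::-1],None,fx=2.5,fy=2.5));
E
```

```text
t 42.45 pos [0.4015 0.1807 0.0651] units [0.007 0.012 0.32 ] rot [-0.015  0.002 -0.006] F [-0.3 -0.5 -1.6] grip 0.0644 q [  9.  24. 105.   0.  51.   9.]
cy (array([0.4362, 0.3636]), 213, 0.0298) 0.0933
cr (array([ 0.609, -0.114]), 0, None) 
cb (array([0.4193, 0.2723]), 194, 0.03) 0.0933
```

View pics/s20.png

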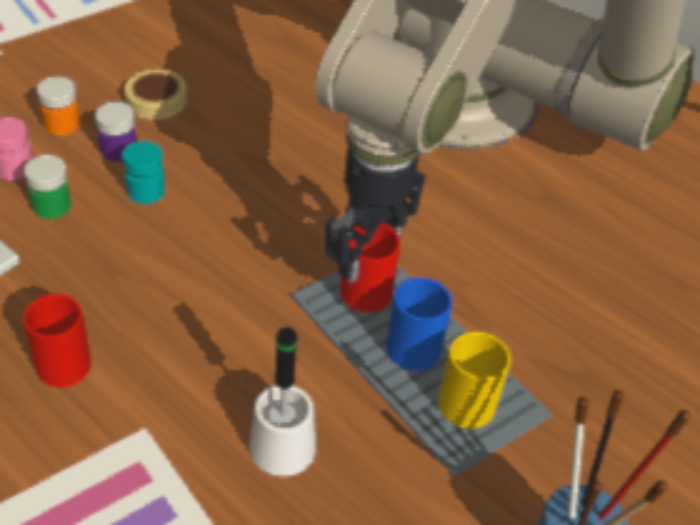

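jog_arm --plan '[[[0,0,0.15,0,0,0],[0,0,0.1,0,0,0],[0,0,0.06,0,0,0],[0,0,0.02,0,0,0],[0,0,0,0,0,0],[0,0,0,0,0,0]]]'

```text
time_s: 43.1
position: [0.402, 0.1809, 0.0528]
tool_rot: [[0.001, 1.0, 0.0], [1.0, -0.001, 0.0], [0.0, 0.0, -1.0]]
ft_force: [-2.8, 0.2, 4.1]
grip_width: 0.0642
```

jog_arm --plan '[[[0,0,0,0,0,0],[0,0,0,0,0,0],[0,0,0,0,0,0],[0,0,0,0,0,0]]]' --grip 1

```text
time_s: 43.5
position: [0.4021, 0.1808, 0.0525]
tool_rot: [[0.001, 1.0, 0.0], [1.0, -0.001, 0.0], [0.0, 0.0, -1.0]]
ft_force: [-0.4, 0.3, 0.3]
grip_width: 0.0851
```

jog_arm --plan '[[[0,0,-0.3,0,0,0],[0,0,-0.5,0,0,0],[0,0,-0.6,0,0,0],[0,0,-0.6,0,0,0],[0,0,-0.6,0,0,0],[0,0,-0.4,0,0,0],[0,0,0,0,0,0]]]'

```text
time_s: 44.2
position: [0.4028, 0.181, 0.1741]
tool_rot: [[0.001, 1.0, 0.004], [1.0, -0.001, 0.001], [0.001, 0.004, -1.0]]
ft_force: [0.5, 0.4, 0.3]
grip_width: 0.0854
```

```bash
cat >> h.py <<'E'
NM[1]=("cr",(.402,.181),.085,.105,.045)
E
python3 - <<'E'
from h import *
go([.446,-.243,.17])
im,d,W=cloud("scene"); cups(W,NM); cv2.imwrite("pics/s21.png",cv2.resize(im[100:310,180:460,::-1],None,fx=2.5,fy=2.5));
im,d,W=cloud("top"); cups(W,NM);cv2.imwrite("pics/t21.png",im[:,:,::-1])
E
```

```text
t 44.2 pos [0.4028 0.181  0.1741] units [-10.599   1.085   0.101] rot [ 0.027 -0.004 -0.004] F [0.5 0.4 0.3] grip 0.0854 q [ 9. 14. 96.  0. 69.  9.]
cy (array([0.4362, 0.3635]), 211, 0.0297) 0.0932
cr (array([0.4032, 0.1826]), 175, 0.0299) 0.0933
cb (array([0.419 , 0.2723]), 200, 0.0298) 0.093
holder (array([0.6214, 0.2622]), 185, 0.0267) 0.0746
pg (array([ 0.5827, -0.2114]), 193, 0.0) 0.0671
pv (array([ 0.4487, -0.2401]), 175, 0.0) 0.0651
po (array([ 0.4719, -0.3418]), 154, 0.0) 0.0652
cy (array([0.4351, 0.362 ]), 156, 0.0298) 0.0936
cr (array([0.4014, 0.1631]), 16, 0.0133) 0.0953
cb (array([0.4166, 0.2718]), 17, 0.0294) 0.0932
holder (array([0.6197, 0.2603]), 135, 0.027) 0.0735
pg (array([ 0.5788, -0.2158]), 312, 0.0) 0.0663
pv (array([ 0.4438, -0.2444]), 329, 0.0) 0.0654
po (array([ 0.4676, -0.3461]), 332, 0.0) 0.065
```

View pics/s21.png

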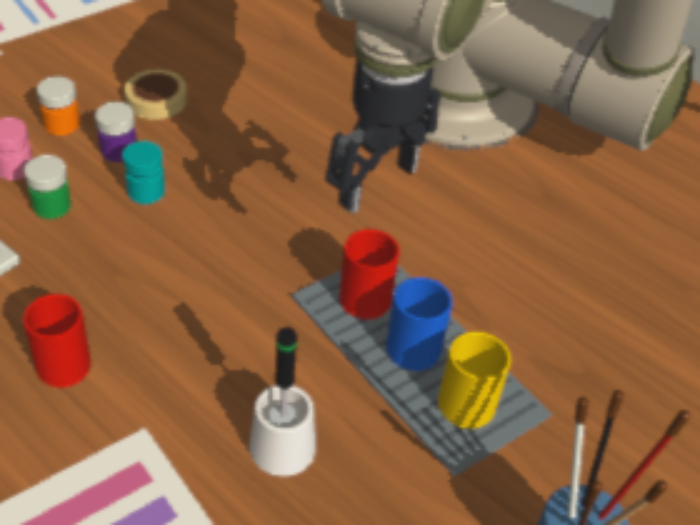

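View pics/t21.png

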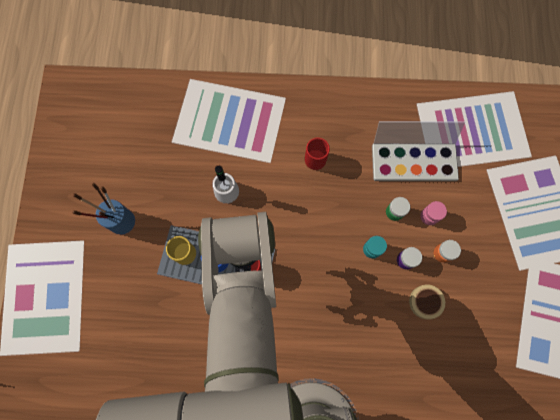

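jog_arm --plan '[[[-0.5,0.05,0,0,0,0],[-0.9,0.1,0,0,0,0],[-1,0.1,0,0,0,0],[-1,0.1,0,0,0,0],[-1,0.1,0,0,0,0],[-1,0.1,0,0,0,0],[-1,0.1,0,0,0,0],[-1,0.1,0,0,0,0],[-1,0.1,0,0,0,0],[-1,0.1,0,0,0,0]]]' --grip -1

```text
time_s: 45.3
position: [0.4392, -0.1966, 0.1711]
tool_rot: [[0.001, 1.0, -0.002], [1.0, -0.001, 0.002], [0.002, -0.002, -1.0]]
ft_force: [0.5, -0.1, -0.0]
grip_width: 0.0001
```

jog_arm --plan '[[[-0.7,0.1,0,0,0,0],[-0.5,0.1,0,0,0,0],[0,0,0.5,0,0,0],[0,0,0.5,0,0,0],[0,0,0.5,0,0,0],[0,0,0.3,0,0,0],[0,0,0,0,0,0],[0,0,0,0,0,0]]]'

```text
time_s: 46.1
position: [0.4476, -0.2431, 0.1]
tool_rot: [[0.001, 1.0, -0.001], [1.0, -0.001, 0.001], [0.001, -0.001, -1.0]]
ft_force: [-0.1, 0.9, -0.5]
grip_width: 0.0002
```

```bash
python3 - <<'E'
from h import *
im,d,W=cloud("scene"); cups(W,NM); cv2.imwrite("pics/s22.png",cv2.resize(im[100:240,150:340,::-1],None,fx=4,fy=4));
go([.4455,-.2445,.07])
E
```

```text
cy (array([0.4361, 0.3637]), 213, 0.0298) 0.0932
cr (array([0.4034, 0.1826]), 183, 0.0298) 0.093
cb (array([0.4193, 0.2724]), 197, 0.0299) 0.0933
holder (array([0.6213, 0.262 ]), 180, 0.027) 0.0746
pg (array([ 0.5828, -0.2114]), 194, 0.0) 0.0667
pv (array([ 0.4487, -0.2403]), 172, 0.0) 0.0652
po (array([ 0.4723, -0.3416]), 158, 0.0) 0.065
t 46.15 pos [ 0.4478 -0.2432  0.1006] units [-0.032 -0.057  0.764] rot [-0.001 -0.    -0.005] F [ 0.3  1.1 -0.8] grip -0.0001 q [-42.  26.  92.  -0.  62. -42.]
```

View pics/s22.png

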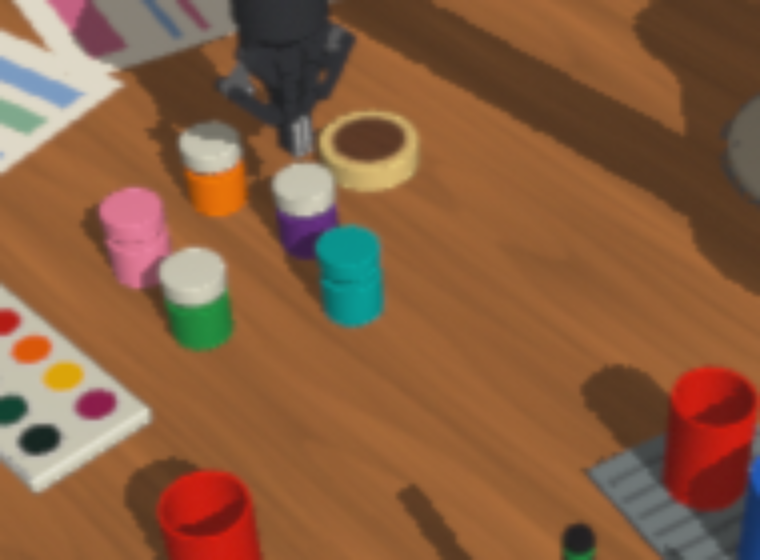

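jog_arm --plan '[[[-0.03,-0.05,0.3,0,0,0],[0,0,0.3,0,0,0],[0,0,0.15,0,0,0],[0,0,0.05,0,0,0],[0,0,0.05,0,0,0],[0,0,0.05,0,0,0],[0,0,0,0,0,0]]]'

```text
time_s: 46.85
position: [0.446, -0.2446, 0.0649]
tool_rot: [[0.001, 1.0, 0.001], [1.0, -0.001, -0.001], [-0.001, 0.001, -1.0]]
ft_force: [0.1, 0.2, 1.8]
grip_width: 0.0001
```

jog_arm --plan '[[[0,0,0.05,0,0,0],[0,0,0.05,0,0,0],[0,0,0.04,0,0,0],[0,0,0,0,0,0],[0,0,0,0,0,0]]]'

```text
time_s: 47.35
position: [0.446, -0.2446, 0.0591]
tool_rot: [[0.001, 1.0, 0.001], [1.0, -0.001, -0.001], [-0.001, 0.001, -1.0]]
ft_force: [0.9, -0.9, 3.6]
grip_width: -0.0003
```

jog_arm --plan '[[[0,0,0.04,0,0,0],[0,0,0.03,0,0,0],[0,0,0,0,0,0],[0,0,0,0,0,0]]]'

```text
time_s: 47.75
position: [0.4461, -0.2447, 0.0578]
tool_rot: [[0.001, 1.0, 0.002], [1.0, -0.001, -0.002], [-0.002, 0.002, -1.0]]
ft_force: [-3.9, 3.3, 21.2]
grip_width: 0.0001
```

jog_arm --plan '[[[0,0,-0.1,0,0,0],[0,0,-0.4,0,0,0],[0,0,-0.6,0,0,0],[-0.6,0.14,0,0,0,0],[-0.7,0.15,0,0,0,0],[-0.7,0.15,0,0,0,0],[-0.5,0.12,0,0,0,0],[-0.08,0.02,0,0,0,0],[0,0,0,0,0,0]]]'

```text
time_s: 48.65
position: [0.4685, -0.3473, 0.0995]
tool_rot: [[0.001, 1.0, -0.001], [1.0, -0.001, 0.001], [0.001, -0.001, -1.0]]
ft_force: [-0.2, -0.2, 0.3]
grip_width: -0.0004
```

```bash
python3 - <<'E'
from h import *
im,d,W=cloud("scene"); cups(W,NM); cv2.imwrite("pics/s23.png",cv2.resize(im[100:240,150:340,::-1],None,fx=4,fy=4));
im,d,W=cloud("top"); cups(W,NM)
go([.469,-.3475,.07])
E
```

```text
cy (array([0.4362, 0.3635]), 213, 0.0298) 0.0932
cr (array([0.4034, 0.1827]), 179, 0.0299) 0.0933
cb (array([0.4193, 0.2722]), 198, 0.0298) 0.0932
holder (array([0.6215, 0.2623]), 181, 0.0268) 0.0746
pg (array([ 0.5827, -0.211 ]), 195, 0.0) 0.067
pv (array([ 0.4471, -0.2427]), 142, 0.0) 0.0588
po (array([ 0.4723, -0.3416]), 157, 0.0) 0.0651
cy (array([0.4351, 0.362 ]), 156, 0.0298) 0.0933
cr (array([0.4026, 0.1812]), 133, 0.0298) 0.0942
cb (array([0.4182, 0.2706]), 139, 0.0297) 0.0941
holder (array([0.6197, 0.2602]), 137, 0.0267) 0.0739
pg (array([ 0.5824, -0.2198]), 238, 0.0) 0.0675
pv (array([ 0.444, -0.245]), 0, None) 
po (array([ 0.475 , -0.3249]), 14, 0.0) 0.0603
t 48.75 pos [ 0.4685 -0.3465  0.0998] units [-0.027  0.013  0.746] rot [-0.006 -0.007 -0.002] F [ 0.2 -0.2  0. ] grip 0.0003 q [-48.  32.  80.   0.  68. -48.]
```

View pics/s23.png

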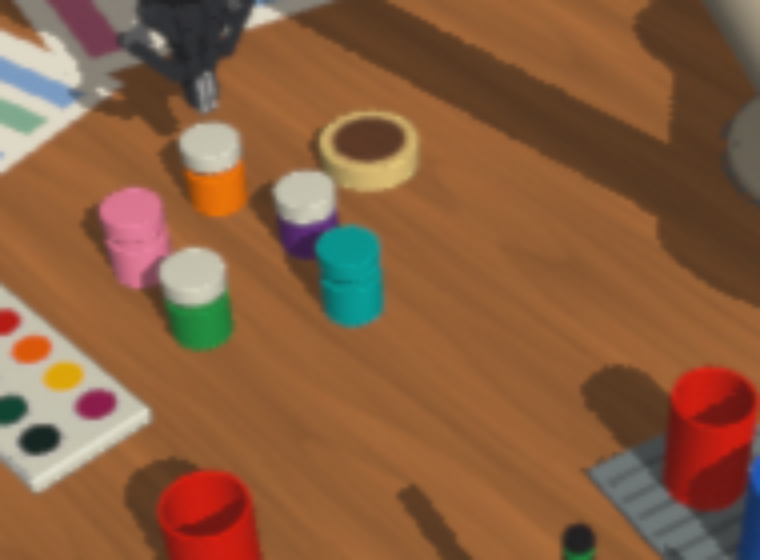

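jog_arm --plan '[[[-0.02,0.01,0.3,0,0,0],[0,0,0.3,0,0,0],[0,0,0.15,0,0,0],[0,0,0.05,0,0,0],[0,0,0.05,0,0,0],[0,0,0.05,0,0,0],[0,0,0.05,0,0,0],[0,0,0.03,0,0,0],[0,0,0,0,0,0],[0,0,0,0,0,0]]]'

```text
time_s: 49.75
position: [0.4693, -0.3484, 0.0613]
tool_rot: [[0.001, 1.0, 0.0], [1.0, -0.001, -0.0], [-0.0, 0.0, -1.0]]
ft_force: [-0.2, 1.8, 4.7]
grip_width: -0.0003
```

jog_arm --plan '[[[0,0,0.04,0,0,0],[0,0,0.03,0,0,0],[0,0,0,0,0,0],[0,0,0,0,0,0]]]'

```text
time_s: 50.15
position: [0.4693, -0.3484, 0.0583]
tool_rot: [[0.001, 1.0, 0.0], [1.0, -0.001, -0.0], [-0.0, 0.0, -1.0]]
ft_force: [-0.6, 2.7, 5.1]
grip_width: 0.0001
```

jog_arm --plan '[[[0,0,0.05,0,0,0],[0,0,0,0,0,0],[0,0,0,0,0,0]]]'

```text
time_s: 50.45
position: [0.4695, -0.3485, 0.0579]
tool_rot: [[0.001, 1.0, 0.001], [1.0, -0.001, -0.001], [-0.001, 0.001, -1.0]]
ft_force: [-4.0, 4.8, 17.0]
grip_width: 0.0001
```

jog_arm --plan '[[[0,0,-0.1,0,0,0],[0,0,-0.4,0,0,0],[0,0,-0.6,0,0,0],[0.6,0.5,0,0,0,0],[0.7,0.6,0,0,0,0],[0.7,0.6,0,0,0,0],[0.7,0.6,0,0,0,0],[0.4,0.3,0,0,0,0],[0.19,0.16,0,0,0,0],[0,0,0,0,0,0]]]'

```text
time_s: 51.45
position: [0.5801, -0.2164, 0.0998]
tool_rot: [[-0.001, 1.0, -0.0], [1.0, 0.001, -0.0], [-0.0, -0.0, -1.0]]
ft_force: [0.4, 0.1, 0.4]
grip_width: -0.0003
```

```bash
python3 - <<'E'
from h import *
im,d,W=cloud("scene"); cups(W,NM); cv2.imwrite("pics/s24.png",cv2.resize(im[100:240,150:340,::-1],None,fx=4,fy=4));
im,d,W=cloud("top"); cups(W,NM)
go([.580,-.217,.07])
E
```

```text
cy (array([0.436 , 0.3636]), 209, 0.0299) 0.0934
cr (array([0.4036, 0.1825]), 184, 0.0298) 0.0931
cb (array([0.4195, 0.2722]), 193, 0.0298) 0.0934
holder (array([0.6213, 0.262 ]), 190, 0.0268) 0.0742
pg (array([ 0.5827, -0.2111]), 193, 0.0) 0.0671
pv (array([ 0.4469, -0.2424]), 144, 0.0) 0.0588
po (array([ 0.4619, -0.328 ]), 20, 0.0) 0.0572
cy (array([0.4353, 0.3621]), 147, 0.0297) 0.0935
cr (array([0.4025, 0.1812]), 134, 0.0298) 0.0943
cb (array([0.4183, 0.2707]), 140, 0.0297) 0.0937
holder (array([0.6201, 0.2603]), 129, 0.0268) 0.0736
pg (array([ 0.579, -0.216]), 0, None) 
pv (array([ 0.444, -0.245]), 0, None) 
po (array([ 0.4683, -0.3473]), 311, 0.0) 0.0575
t 51.55 pos [ 0.5793 -0.2177  0.0999] units [0.018 0.018 0.749] rot [-0.002  0.001 -0.008] F [0.1 0.2 0.1] grip 0.0001 q [-32.  35.  74.  -0.  71. -31.]
```

View pics/s24.png

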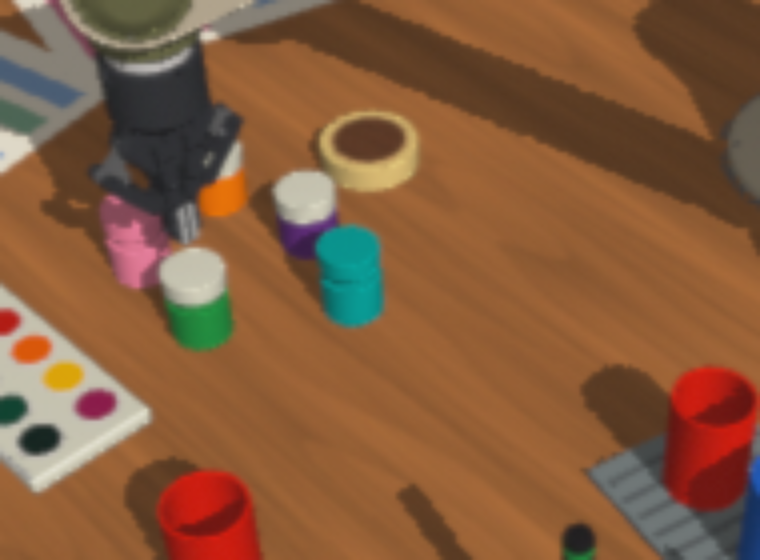

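Orange is home (top at 0.0575). Next I press the green pot, the one with the white lid. Pink and turquoise are left alone.

jog_arm --plan '[[[0.02,0.02,0.3,0,0,0],[0,0,0.3,0,0,0],[0,0,0.15,0,0,0],[0,0,0.05,0,0,0],[0,0,0.05,0,0,0],[0,0,0.05,0,0,0],[0,0,0.05,0,0,0],[0,0,0.05,0,0,0],[0,0,0,0,0,0],[0,0,0,0,0,0]]]'

```text
time_s: 52.55
position: [0.5805, -0.2163, 0.0605]
tool_rot: [[0.001, 1.0, 0.0], [1.0, -0.001, -0.0], [-0.0, 0.0, -1.0]]
ft_force: [-2.4, 0.4, 4.7]
grip_width: -0.0
```

jog_arm --plan '[[[0,0,0.04,0,0,0],[0,0,0.04,0,0,0],[0,0,0,0,0,0],[0,0,0,0,0,0]]]'

```text
time_s: 52.95
position: [0.5805, -0.2163, 0.0582]
tool_rot: [[0.001, 1.0, 0.0], [1.0, -0.001, -0.001], [-0.001, 0.0, -1.0]]
ft_force: [-5.6, 0.7, 11.7]
grip_width: 0.0002
```

jog_arm --plan '[[[0,0,0.03,0,0,0],[0,0,0,0,0,0],[0,0,0,0,0,0]]]'

```text
time_s: 53.25
position: [0.5805, -0.2164, 0.0581]
tool_rot: [[0.0, 1.0, 0.001], [1.0, -0.0, -0.002], [-0.002, 0.001, -1.0]]
ft_force: [-8.9, 1.1, 20.7]
grip_width: 0.0001
```

jog_arm --plan '[[[0,0,-0.1,0,0,0],[0,0,-0.5,0,0,0],[0,0,-0.8,0,0,0],[0,0,-0.8,0,0,0],[0,-0.8,-0.8,0,0,0],[0.8,-0.8,0,0,0,0],[0.8,-0.8,0,0,0,0],[0.8,-0.6,0,0,0,0],[0.8,0,0,0,0,0],[0,0,0,0,0,0]]]'

```text
time_s: 54.25
position: [0.4599, -0.0852, 0.176]
tool_rot: [[-0.002, 1.0, 0.001], [1.0, 0.002, 0.001], [0.001, 0.001, -1.0]]
ft_force: [-1.3, -0.3, 0.2]
grip_width: 0.0002
```

```bash
python3 - <<'E'
from h import *
im,d,W=cloud("scene"); cups(W,NM); cv2.imwrite("pics/s25.png",cv2.resize(im[90:310,130:420,::-1],None,fx=2.6,fy=2.6));
im,d,W=cloud("top"); cups(W,NM); cv2.imwrite("pics/t25.png",im[:,:,::-1])
np.save("W2.npy",W)
for n in ["pot_black","lidtop_black"]:
    r=spotter.trace("top",n); print(n,[(round(x['score'],2),x['rect']) for x in r[:6]])
go([.5,-.1,.2])
W0=np.load("W.npy")
for n,u,v,r,lo,hi in [("turq",375,247,16,.052,.08),("pink",435,212,16,.052,.08),("tape",428,302,25,.018,.03),("jar",115,217,28,.09,.11)]:
    for X in(W0,W):
        M=X[v-r:v+r+1,u-r:u+r+1].reshape(-1,3);M=M[(M[:,2]>lo)&(M[:,2]<hi)]
        print(n,len(M),M.mean(0).round(4))
E
```

```text
cy (array([0.4363, 0.3635]), 217, 0.0298) 0.0932
cr (array([0.4034, 0.1827]), 181, 0.0296) 0.0932
cb (array([0.4192, 0.2723]), 194, 0.0299) 0.0933
holder (array([0.6214, 0.2622]), 187, 0.0269) 0.0744
pg (array([ 0.5819, -0.2136]), 167, 0.0) 0.0587
pv (array([ 0.4473, -0.2418]), 147, 0.0) 0.0585
po (array([ 0.4714, -0.344 ]), 135, 0.0) 0.059
cy (array([0.4351, 0.3619]), 159, 0.0298) 0.0934
cr (array([0.4025, 0.1812]), 133, 0.0297) 0.0948
cb (array([0.4183, 0.2706]), 142, 0.0298) 0.0935
holder (array([0.6202, 0.2604]), 129, 0.0269) 0.0735
pg (array([ 0.579, -0.216]), 5, None) 0.0586
pv (array([ 0.4434, -0.248 ]), 268, 0.0) 0.0578
po (array([ 0.4684, -0.3471]), 310, 0.0) 0.0579
pot_black []
lidtop_black [(0.4, [438.6, 243.3, 457.5, 260.9])]
t 54.45 pos [ 0.4611 -0.0887  0.1756] units [-0.281  0.973 -0.609] rot [ 0.002  0.002 -0.007] F [-0.4  0.  -0.7] grip 0.0001 q [-25.  17.  92.  -0.  71. -25.]
turq 318 [ 0.4699 -0.1531  0.0672]
turq 44 [ 0.4739 -0.1697  0.0679]
pink 319 [ 0.571  -0.313   0.0666]
pink 322 [ 0.571  -0.3129  0.0667]
tape 904 [ 0.3333 -0.2972  0.0241]
tape 903 [ 0.3335 -0.297   0.0242]
jar 533 [0.5157 0.5432 0.0988]
jar 524 [0.5159 0.5437 0.099 ]
```

View pics/s25.png

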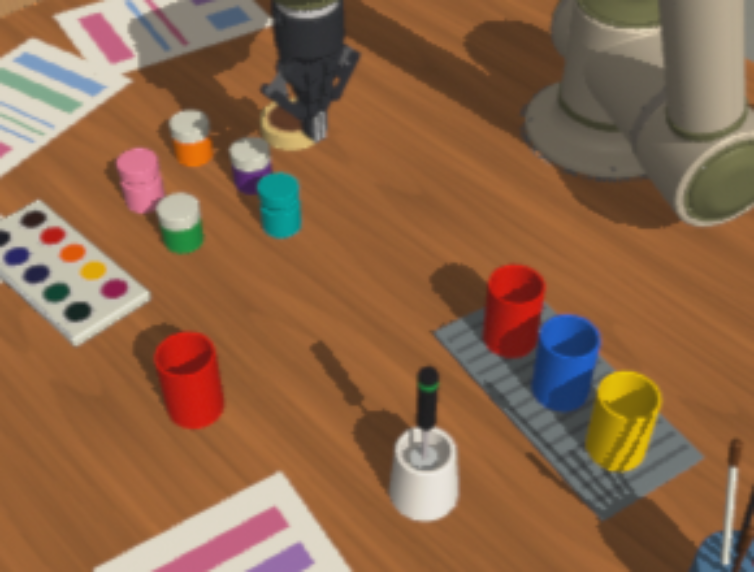

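View pics/t25.png

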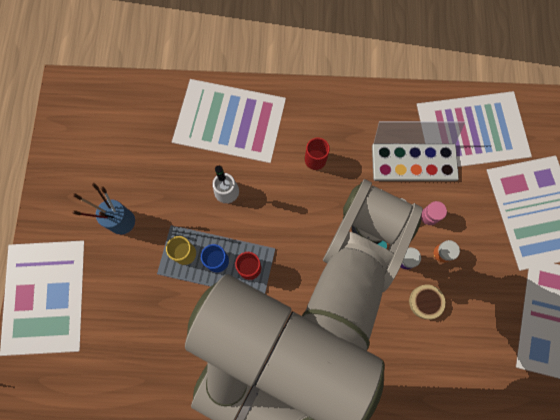

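```bash
python3 -c "
from rig import close_job
print(close_job())"
```

```text
the job is handed in; nothing more can be done
None
```

I scrubbed the yellow, red and blue cups in that order, each down to the floor, up past half depth and down again. The brush is back standing upright in its holder. All three cups are on the mat. I pressed the violet, orange and green lids home; there was no black pot on the table. The job was handed in at about 54 s.

**Scrubbing:** In the yellow cup I felt the brush touch the floor. In the red and blue cups I stopped 3–5 mm above it on purpose.

**Choices and changes:** Of the two red cups I used the right-hand one. It was knocked about 5 cm aside during the run; I found it again and placed it from its new spot.

**Last checks:**
- **Cups:** they stand on the mat within about 3 mm of its long centre line and within about 95 mm of its centre along it.
- **Lids:** the gripper stopped at about 58 mm above the table on each lid, at 17–21 N, which is fully home. The cameras put the lid tops at 57.8–59 mm.
- **Look-alikes and bystanders:** the pink pot, tape and jar had not moved by measurement. The paint box, left-hand red cup and turquoise pot look untouched in the pictures, but I did not measure the paint box. The arm hid most of the turquoise pot from the top camera.
- **Disagreements:** the two cameras differ by 1–2 mm. The spotter also gave one weak hit (0.40) for a black lid, but it was on the orange pot.

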